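# Put the mixing balls away and snap the case shut

### The job

Tip the four washed steel mixing balls out of the white mixing cup into the open dark grey case and stand the empty cup upright on the board again. With the balls in, swing the blue lid over and press it down at the front until it snaps fully home, so that no overspray gets in. Leave the ochre cup, the lacquer tin and the pigment pot where they are.

Things in the scene. Friction and masses are not known exactly. Their poses are not given: they have to be found in the camera images.
- cup: plain white plastic mixing cup with a few paint smears, open at the top, 82 mm high, 56 mm across at the foot and 70 mm at the rim, wall about 2 mm, 60 g; at first upright with the four balls lying on its floor. Origin: centre of its underside; z runs up its axis. It starts to the right of the case, nearer to it or farther from it than the ochre cup
- ball0_center (a point): centre of a steel mixing ball, 16 mm across, 17 g
- ball1_center (a point): centre of the second such ball
- ball2_center (a point): centre of the third such ball
- ball3_center (a point): centre of the fourth such ball
- board: thin wooden work board lying level on the table, 305 mm (x) by 635 mm (y); everything handled stands on it. Its top is 10 mm above the table (z = 0.010); origin: centre of its underside, 6 mm below its top
- case: dark grey plastic case fixed on the board, tub 110 mm (its x) by 160 mm (its y) by 52 mm high, walls and floor 3 mm, open at the top. Origin: centre of its underside; x points to the hinge side, which is away from the robot, z up. A small ridge on the middle of its front (-x) face holds the lid's snap tongue
- lid (a joint): angle of the case's blue lid (116 x 168 mm, 4 mm thick with a 9 mm skirt): 0 is fully closed and snapped home, grows as it opens, 1.8 to 2.05 leans open past upright, 2.1 is its stop. The hinge is stiff, so the lid stays where it is left; near 0.05 its snap tongue meets the ridge and the last 6 mm at the front edge need a push of about 13 N there before it snaps down
- lid_hinge (a point): point on the lid's hinge axis at mid width, 58 mm behind the case's centre and 52 mm above the board; the axis runs along the case's y
- lid_edge (a point): point on the lid's outer (upper when closed) face at mid width, 108 mm from the hinge axis and 9 mm from the lid's front edge: the place to press; 55.5 mm above the board when the lid is home
- ochre_cup: bystander: the same sort of cup with an ochre lower half, no balls in it, 70 mm across at the rim, 82 mm high, also to the right of the case. Origin: centre of its underside
- lacquer_tin: bystander: closed lacquer tin with an ochre band, 68 mm across, 77 mm high. Origin: centre of its underside
- pot: bystander: closed dark pigment pot, 63 mm across, 70 mm high. Origin: centre of its underside

How it is judged (in metres and radians):
On the way, in this order (a step that is already met when the one before it is completed fails the run):
1. the white cup is tipped over to pour (more than about 57 degrees) (angle between cup's own z axis and vertical above 1 rad), for 0.05 s.
2. all four balls lie in the case, its lid still open (x of ball0_center in the frame of case between -0.055 and 0.055 m and y of ball0_center in the frame of case between -0.08 and 0.08 m and z of ball0_center in the frame of case between 0 and 0.048 m and x of ball1_center in the frame of case between -0.055 and 0.055 m and y of ball1_center in the frame of case between -0.08 and 0.08 m and z of ball1_center in the frame of case between 0 and 0.048 m and x of ball2_center in the frame of case between -0.055 and 0.055 m and y of ball2_center in the frame of case between -0.08 and 0.08 m and z of ball2_center in the frame of case between 0 and 0.048 m and x of ball3_center in the frame of case between -0.055 and 0.055 m and y of ball3_center in the frame of case between -0.08 and 0.08 m and z of ball3_center in the frame of case between 0 and 0.048 m and value of joint lid above 0.8 rad), for 0.2 s.
At the end, for the whole second after the job is handed in: All four balls are inside the case, the lid is snapped fully home (angle under 0.02 rad, about 2 mm at its front edge), and the white cup stands upright (within 0.1 rad) and at rest on the board (x of ball0_center in the frame of case between -0.055 and 0.055 m and y of ball0_center in the frame of case between -0.08 and 0.08 m and z of ball0_center in the frame of case between 0 and 0.048 m and x of ball1_center in the frame of case between -0.055 and 0.055 m and y of ball1_center in the frame of case between -0.08 and 0.08 m and z of ball1_center in the frame of case between 0 and 0.048 m and x of ball2_center in the frame of case between -0.055 and 0.055 m and y of ball2_center in the frame of case between -0.08 and 0.08 m and z of ball2_center in the frame of case between 0 and 0.048 m and x of ball3_center in the frame of case between -0.055 and 0.055 m and y of ball3_center in the frame of case between -0.08 and 0.08 m and z of ball3_center in the frame of case between 0 and 0.048 m and value of joint lid below 0.02 rad and angle between cup's own z axis and vertical below 0.1 rad and height (world z) of cup between 0.004 and 0.016 m and linear speed of cup below 0.02 m/s); the robot touches nothing.
It fails at once if a bystander (ochre cup, lacquer tin or pigment pot) is moved by more than 2 cm or tipped over (distance of any of ochre_cup, lacquer_tin, pot from where it was at the start of the episode above 0.02 m or angle between any of ochre_cup, lacquer_tin, pot's own z axis and vertical above 0.4 rad).
It also fails if it takes over 66 s, if anything falls off the work surface, if the arm or the gripper's body presses on something with over 40 N, if the wrist force passes 120 N, or if a joint passes its speed limit or range.

### The arm

A 6-joint arm with a two-finger parallel gripper is mounted at the origin on a cart in front of the work surface, level with it; the furniture and walls round the work are solid. World frame = base frame: x ahead of the robot, y to its left, z up, the work surface at z = 0. Lengths are in m, angles in degrees, forces in N, time in s.
With the tool pointing down it reaches from about 0.4 to 0.825 m from the base axis. Payload 7 kg.
Tool frame: the origin (TCP) lies on the centre line of the jaws, within the pads' length; the fingertips stand 22 mm ahead of it and the grasp point (between the pads) lies 3 mm ahead of it (ctrl.finger_overhang is the distance from the TCP to the fingertips, in m); z points along the fingers, y is the line along which they close (so a half turn about z gives the same grasp; the last joint's range is limited). The gripper opens to 88 mm and grips with 3 to 60 N. Pads are 19 mm wide; open, the fingers measure 130 mm over their backs; the gripper's body (78 mm by 193 mm) begins 47 mm behind the grasp point.
Start: joints at [80.793, 20.546, 0.682, 0, -70.136, -16.507], TCP at [0.293, 0.608, 0.249] pointing down, gripper open.
Joint ranges: [-176.03, 176.03], [-82.01, 121.73], [-58.28, 71.71], [-173.87, 95.51], [-174.79, -0.11], [-173.66, 173.66]. Speed limits (degrees/s): [136.94, 136.94, 172.46, 180, 180, 180].

### API

Orientations are given as [roll, pitch, yaw] about the fixed x, y, z axes, in that order (R = Rz(yaw) Ry(pitch) Rx(roll)).
In Python, from plant import ctrl gives the robot as it stands. The module is installed in compiled form; this text tells all that it offers.
- The arm moves only by the shell command python3 -m creep 'ROWS'. ROWS is JSON, a list of rows, each an object with "grip": the closure, from 0 (fully open) to 1 (shut); "delta_pos": the shift along the tool's x, y, z scaled (see below), a list of three; "rotation": the turn, a rotation vector about the tool's x, y, z scaled (see below), a list of three. A call has 1 to 5 rows; each row is the pose to reach, as a shift and turn from the pose commanded when the call began, along the tool's axes at that moment; what a row does not reach only later rows make up. The controller multiplies each number of a shift by 10 cm and each number of a turn by pi/2 rad. A row lasts 1/10 s, in which the tool goes at most 50 mm and 8.59 degrees, less where a joint would pass 70% of its speed; a pose out of reach is approached as far as the arm can. A call with a number of a shift or a turn outside -1 to 1 is refused whole. A call with a gripper value outside its range is refused whole. The fingers move at their own pace and stop on an object; the grip force is fixed at half the most. Time passes only in rows, so rows that repeat a pose let the fingers close. It gives the time, the measured TCP pose, the force, the opening and the grip force at its end, in the units of the state.
- ctrl.get_obs(): the state, without advancing time (a new reading comes with each control period).
- ctrl.snapshot(name): name is "scene" or "top" or "wrist"; returns a dict with "color" (400x640x3 uint8, red, green, blue), "intrinsics" (3x3 intrinsics, pixels), "distortion" ([k1, k2, p1, p2, k3] as OpenCV has them; the pictures are not rectified), "R" (3x3) and "t" (3): a world point X has camera coordinates R X + t. Camera axes: x right, y down, z forward; pixel columns grow to the right and rows downward; lengths in m; the calibration is good to about 2 mm. A picture is of the moment at which its call begins. There is no depth.
- ctrl.close_job(): hands the job in; it is judged then, once.
The state is a dict: "clock": time; "joint_pos": joint angles; "qvel": joint speeds; "tau": joint torques, N m; "tool_pos": TCP position; "orientation": TCP orientation; "force": force on the tool from outside, world axes, zero at the start; "moment": the same for the moment, N m; "opening": finger opening in m; "gripper_force": force on a finger pad.
Only numpy, scipy, OpenCV 4.12 (cv2) and the standard library are available. Lean on these libraries where they do the work, as an engineer would, in place of code of your own. Each camera call takes 0.05 s, during which the arm holds its last target. There are 200 camera calls.

## Working session

There is one attempt and no reset: what is moved stays moved. The work goes in short steps, Python scripts to look and compute and a shell command to move; the robot and the scene stay as the last step left them, time stands still between calls to the robot, and variables do not carry over. Pictures are saved under pics/ and viewed, at most 10 in all, crops included, and the job is handed in when it is done.

```bash
mkdir -p pics
python3 - <<'E'
from plant import ctrl
import cv2,pickle
o=ctrl.get_obs();print(o)
for n in("scene","top"):
    s=ctrl.snapshot(n);pickle.dump(s,open(n+".pkl","wb"));cv2.imwrite(f"pics/{n}0.png",s["color"][:,:,::-1])
    print(n,s["intrinsics"],s["distortion"],s["R"],s["t"])
E
```

```text
{'clock': 0.0, 'joint_pos': array([ 8.07925142e+01,  2.05912583e+01,  6.33399916e-01, -1.93273936e-02,
       -7.01348668e+01, -1.65077683e+01]), 'qvel': array([ 0.02797098, -0.02301744, -0.00056455, -0.04706838, -0.09936878,
        0.03492681]), 'tau': array([-1.01523074e-03, -5.82722890e+01,  2.93060213e+01,  6.99709520e+00,
        6.92052490e-03, -1.62214396e-04]), 'tool_pos': array([0.29270246, 0.60773684, 0.2476243 ]), 'orientation': array([ 1.79905934e+02, -8.92984209e-03, -2.57218292e+01]), 'force': array([ 0.09939565, -0.10143578, -0.7631009 ]), 'moment': array([-0.0549426 , -0.00901507, -0.00187661]), 'gripper_force': 0.0, 'opening': 0.08754111098392797}
scene [[368.56781252   0.         318.04187764]
 [  0.         368.56781252 191.10161135]
 [  0.           0.           1.        ]] [0.00247153 0.         0.         0.         0.        ] [[ 0.69004411 -0.72354734  0.01784288]
 [-0.55399997 -0.54389065 -0.6302912 ]
 [ 0.4657501   0.42504378 -0.77615374]] [-0.5536567   0.25462258  0.74753704]
top [[435.17858387   0.         320.89538318]
 [  0.         435.17858387 197.47841879]
 [  0.           0.           1.        ]] [-0.01296187  0.          0.          0.          0.        ] [[-5.67259746e-04 -9.99799152e-01  2.00333181e-02]
 [-9.86728897e-01 -2.69329917e-03 -1.62354024e-01]
 [ 1.62375371e-01 -1.98595508e-02 -9.86529187e-01]] [-0.23985922  0.59437661  0.84598108]
```

View pics/scene0.png

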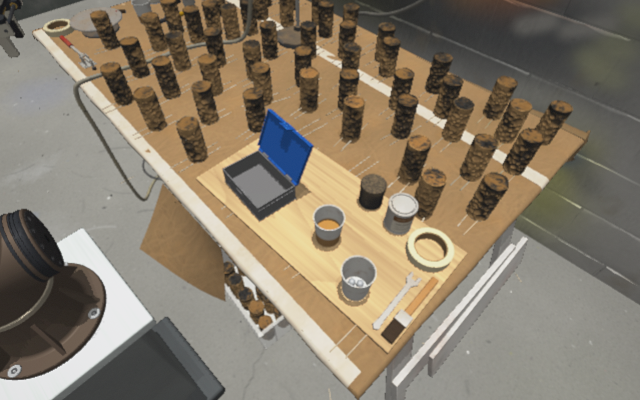

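View pics/top0.png

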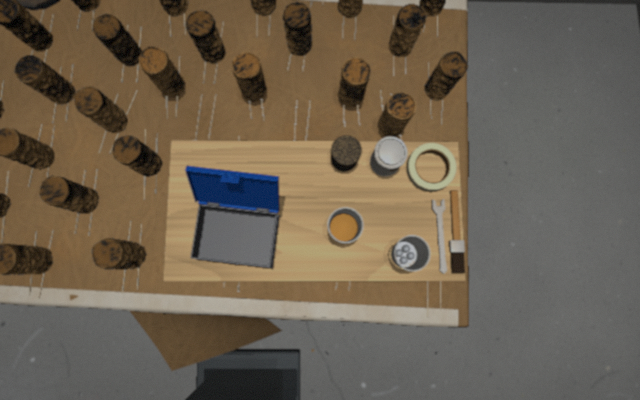

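The scene view shows the white cup with 4 balls at (357,278), the ochre cup at (328,225), and the open case at (262,180). In the top view the white cup rim is at about (409,254), ochre about (345,226), pot (346,152), tin (390,155), and the case tub spans (193..279, 203..268). I'll zoom in for accuracy.

```bash
python3 - <<'E'
import cv2
im=cv2.imread("pics/top0.png")
c=cv2.resize(im[140:290,170:450],None,fx=2.85,fy=2.85,interpolation=cv2.INTER_CUBIC);cv2.imwrite("pics/crop0.png",c);print(c.shape)
E
cat > h.py <<'E'
import cv2,numpy as np,pickle
from scipy.spatial.transform import Rotation as Ro
def px2w(s,uv,z):
    n=cv2.undistortPoints(np.array([[uv]],float),s["intrinsics"],np.array(s["distortion"]))[0,0]
    d=s["R"].T@np.r_[n,1];c=-s["R"].T@s["t"];return c+d*(z-c[2])/d[2]
def w2px(s,X):
    return cv2.projectPoints(np.atleast_2d(np.array(X,float)),cv2.Rodrigues(s["R"])[0],s["t"],s["intrinsics"],np.array(s["distortion"]))[0][:,0]
def rel(pos,rpy,pos2,rpy2):
    "shift and turn from pose to pose2 in row units"
    a=Ro.from_euler("xyz",rpy,degrees=True);b=Ro.from_euler("xyz",rpy2,degrees=True)
    return np.round(a.inv().apply(np.subtract(pos2,pos))/.1,3),np.round((a.inv()*b).as_rotvec()/(np.pi/2),3)
E
```

```text
(428, 798, 3)
```

View pics/crop0.png

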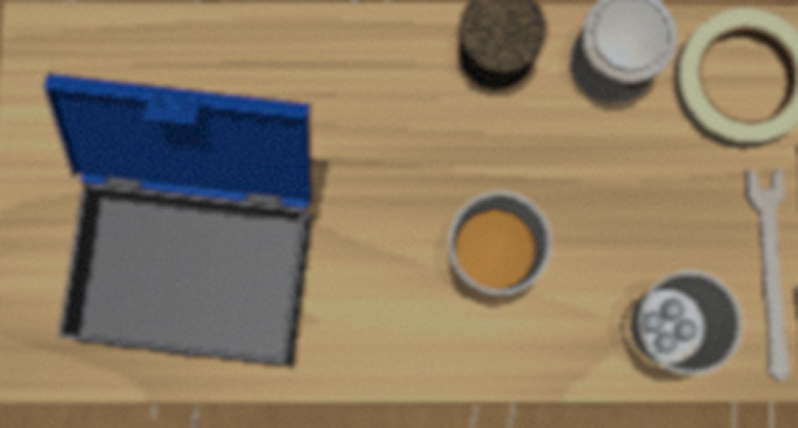

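The crop shows the white cup's rim centre at (687,323), ochre at (499,245), tin top (630,38), pot top (503,33). The case rim corners are at (62,337), (295,365), (312,210) and (85,183), and the lid's free edge runs from (47,76) to (310,105).

Run:
```python
from h import *
s=pickle.load(open("top.pkl","rb"));sc=pickle.load(open("scene.pkl","rb"))
f=lambda u,v,z:px2w(s,((u+.5)/2.85+170-.5,(v+.5)/2.85+140-.5),z)
P={}
for n,u,v,z in [("white",687,323,.092),("ochre",499,245,.092),("tin",630,38,.087),("pot",503,33,.080),("cFL",62,337,.062),("cFR",295,365,.062),("cBR",312,210,.062),("cBL",85,183,.062)]:
    P[n]=f(u,v,z);print(n,P[n].round(4),np.round(w2px(sc,P[n]),1))
fl,fr,br,bl=[P[k] for k in("cFL","cFR","cBR","cBL")]
print("center",(fl+fr+br+bl)/4,np.linalg.norm(fl-fr),np.linalg.norm(fr-br),np.linalg.norm(bl-fl))
d=fl-fr;print("yaw from y edge",np.degrees(np.arctan2(-d[0],d[1])))
d=bl-br;print("yaw back",np.degrees(np.arctan2(-d[0],d[1])))
```

```text
white [ 0.4795 -0.4122  0.092 ] [[357.3 270.1]]
ochre [ 0.5324 -0.2849  0.092 ] [[327.9 217.1]]
tin [ 0.6801 -0.3796  0.087 ] [[402.7 204.1]]
pot [ 0.6852 -0.2901  0.08  ] [[372.6 183.7]]
cFL [0.4708 0.0176 0.062 ] [[222.3 169.3]]
cFR [ 0.4516 -0.1445  0.062 ] [[258.8 210.2]]
cBR [ 0.5601 -0.1546  0.062 ] [[295.7 186.7]]
cBL [0.579  0.0064 0.062 ] [[258.2 149.9]]
center [ 0.5153698  -0.06877079  0.062     ] 0.16318657713612578 0.10896316696042746 0.10883142284035281
yaw from y edge -6.7468959313287264
yaw back -6.707253584627734
```

Case centre is about (0.515,-0.069) with yaw -6.7°. The white cup is at (0.4795,-0.412) and the ochre cup at (0.532,-0.285). I'm moving over towards the cup and logging joints on the way to learn the kinematics.

```bash
cat > log.py <<'E'
from plant import ctrl
import json,numpy as np
o=ctrl.get_obs();open("log.jsonl","a").write(json.dumps([list(o["joint_pos"]),list(o["tool_pos"]),list(o["orientation"])])+"\n")
print(round(float(o["clock"]),2),np.round(o["joint_pos"],1),np.round(o["tool_pos"],4),np.round(o["orientation"],1),"F",np.round(o["force"],1),round(float(o["opening"]),4))
E
M="python3 -m creep"; L="python3 log.py"; $L
python3 -m creep '[{"grip":0,"delta_pos":[0.98,0.19,-0.5],"rotation":[0,0,0]},{"grip":0,"delta_pos":[0.98,0.19,-0.5],"rotation":[0,0,0]},{"grip":0,"delta_pos":[0.98,0.19,-0.5],"rotation":[0,0,0]}]'; $L
python3 -m creep '[{"grip":0,"delta_pos":[0.98,0.19,-0.5],"rotation":[0,0,0]},{"grip":0,"delta_pos":[0.98,0.19,-0.5],"rotation":[0,0,0]},{"grip":0,"delta_pos":[0.98,0.19,-0.5],"rotation":[0,0,0]}]'; $L
python3 -m creep '[{"grip":0,"delta_pos":[0.43,0.9,0],"rotation":[0,0,0]},{"grip":0,"delta_pos":[0.43,0.9,0],"rotation":[0,0,0]},{"grip":0,"delta_pos":[0.43,0.9,0],"rotation":[0,0,0]}]'; $L
python3 -m creep '[{"grip":0,"delta_pos":[0.43,0.9,0],"rotation":[0,0,0]},{"grip":0,"delta_pos":[0.43,0.9,0],"rotation":[0,0,0]},{"grip":0,"delta_pos":[0.43,0.9,0],"rotation":[0,0,0]}]'; $L
```

```text
0.1 [ 80.8  20.6   0.6  -0.  -70.1 -16.5] [0.2927 0.6078 0.2477] [179.9  -0.  -25.7] F [-0.1  0.5  0.1] 0.0877
clock: 0.4
tool_pos: [0.376, 0.5469, 0.3013]
orientation: [-179.8, -0.1, -25.8]
force: [-0.3, 0.3, 0.3]
opening: 0.088
gripper_force: 0.0
0.4 [ 72.3  17.9   3.6   0.1 -75.6  -8.2] [0.376  0.5469 0.3013] [-1.798e+02 -1.000e-01 -2.580e+01] F [-0.3  0.3  0.3] 0.088
clock: 0.7
tool_pos: [0.4561, 0.4869, 0.3511]
orientation: [-179.8, -0.1, -25.9]
force: [-0.2, 0.8, -0.8]
opening: 0.0877
gripper_force: 0.0
0.7 [ 63.6  17.3   9.1   0.1 -81.6   0.5] [0.4561 0.4869 0.3511] [-1.798e+02 -1.000e-01 -2.590e+01] F [-0.2  0.8 -0.8] 0.0877
clock: 1.0
tool_pos: [0.4522, 0.3847, 0.3492]
orientation: [180.0, 0.0, -25.9]
force: [0.2, 0.8, 1.1]
opening: 0.0879
gripper_force: 0.0
1.0 [ 59.2  10.2  -0.5  -0.  -79.4   4.9] [0.4522 0.3847 0.3492] [180.    0.  -25.9] F [0.2 0.8 1.1] 0.0879
clock: 1.3
tool_pos: [0.4515, 0.2855, 0.3491]
orientation: [-180.0, 0.0, -25.8]
force: [0.1, 0.3, 0.3]
opening: 0.0877
gripper_force: 0.0
1.3 [ 53.3   4.2  -7.4  -0.  -78.3  10.8] [0.4515 0.2855 0.3491] [-180.     0.   -25.8] F [0.1 0.3 0.3] 0.0877
```

```bash
L="python3 log.py"
python3 -m creep '[{"grip":0,"delta_pos":[0.43,0.9,0],"rotation":[0,0,0]},{"grip":0,"delta_pos":[0.43,0.9,0],"rotation":[0,0,0]}]' >/dev/null
python3 -m creep '[{"grip":0,"delta_pos":[0.43,0.9,0],"rotation":[0,0,0]},{"grip":0,"delta_pos":[0.43,0.9,0],"rotation":[0,0,0]}]'>/dev/null; $L
python3 -m creep '[{"grip":0,"delta_pos":[0.43,0.9,0],"rotation":[0,0,0]},{"grip":0,"delta_pos":[0.43,0.9,0],"rotation":[0,0,0]}]'>/dev/null
python3 -m creep '[{"grip":0,"delta_pos":[0.43,0.9,0],"rotation":[0,0,0]},{"grip":0,"delta_pos":[0.43,0.9,0],"rotation":[0,0,0]}]'>/dev/null; $L
python3 -m creep '[{"grip":0,"delta_pos":[0,0,0],"rotation":[0,-0.09,0]},{"grip":0,"delta_pos":[0,0,0],"rotation":[0,-0.18,0]},{"grip":0,"delta_pos":[0,0,0],"rotation":[0,-0.27,0]},{"grip":0,"delta_pos":[0,0,0],"rotation":[0,-0.36,0]},{"grip":0,"delta_pos":[0,0,0],"rotation":[0,-0.36,0]}]'>/dev/null; $L
python3 -m creep '[{"grip":0,"delta_pos":[0,0,0],"rotation":[0,-0.09,0]},{"grip":0,"delta_pos":[0,0,0],"rotation":[0,-0.18,0]},{"grip":0,"delta_pos":[0,0,0],"rotation":[0,-0.27,0]},{"grip":0,"delta_pos":[0,0,0],"rotation":[0,-0.36,0]},{"grip":0,"delta_pos":[0,0,0],"rotation":[0,-0.36,0]}]'>/dev/null; $L
```

```text
1.7 [ 35.8  -3.4 -15.2  -0.  -78.2  28.6] [0.4511 0.0888 0.3482] [180.    0.  -25.6] F [ 1.5  0.2 -0. ] 0.0873
2.1 [ 10.6  -3.  -14.8  -0.  -78.1  53.8] [ 0.4507 -0.1109  0.3484] [-180.     0.   -25.7] F [ 1.8  0.2 -0.4] 0.0876
2.6 [  -0.7   17.8    7.3  -14.2 -109.7   63.6] [ 0.4526 -0.1095  0.3428] [179.7  33.3 -26. ] F [ 1.3 -1.1 -1.2] 0.0879
3.1 [  -5.9   34.4   19.2  -26.3 -135.8   61.8] [ 0.4515 -0.1089  0.3436] [179.6  65.6 -26.2] F [ 0.4  0.1 -1.5] 0.0875
```

```bash
cat > kin.py <<'E'
import numpy as np,json
from scipy.spatial.transform import Rotation as Ro
from scipy.optimize import least_squares
LIM=np.array([[-176.03,176.03],[-82.01,121.73],[-58.28,71.71],[-173.87,95.51],[-174.79,-.11],[-173.66,173.66]])
E=lambda a,x:Ro.from_euler(a,x,degrees=True)
def fk(q,p,s4=1,s6=1,pts=False):
    a1,h,L2,f,g,e,w,T,v=p
    A=E("z",q[0]);B=A*E("y",q[1]);C=B*E("y",-q[2]);D=C*E("x",s4*q[3]);F=D*E("y",-q[4]);G=F*E("x",s6*q[5])
    sh=A.apply([a1,0,h]);el=sh+B.apply([0,0,L2]);wr=el+C.apply([f,e,g])+D.apply([0,w,0]);x=wr+F.apply([T,0,v])
    R=G*Ro.from_matrix([[0,0,1],[0,1,0],[-1,0,0]])   # tool z = link x
    return (x,R,wr,el) if pts else (x,R)
def load():return [json.loads(l) for l in open("log.jsonl")]
def fit():
    best=None
    D=load()
    for s4 in(1,-1):
      for s6 in(1,-1):
        Rs=[fk(q,np.zeros(9),s4,s6)[1].inv()*E("xyz",o) for q,_,o in D]
        m=Rs[0]; err=max((m.inv()*r).magnitude() for r in Rs)
        r=least_squares(lambda p:np.ravel([fk(q,p,s4,s6)[0]-np.array(x) for q,x,_ in D]+[1e-3*(p-.1)]),[.05,.3,.4,.4,.05,0,0,.2,0])
        if best is None or err<best[0]:best=(err,s4,s6,m,r.x,np.abs(r.fun[:3*len(D)]).max())
    return best
E
python3 -c "
from kin import *
b=fit();print('err',b[0],b[1:3],b[3].as_euler('xyz',degrees=True));print(b[4].round(4),b[5])"
```

```text
Traceback (most recent call last):
  File "kin.py", line 20, in fit
    r=least_squares(lambda p:np.ravel([fk(q,p,s4,s6)[0]-np.array(x) for q,x,_ in D]+[1e-3*(p-.1)]),[.05,.3,.4,.4,.05,0,0,.2,0])
  File "kin.py", line 20, in <lambda>
    r=least_squares(lambda p:np.ravel([fk(q,p,s4,s6)[0]-np.array(x) for q,x,_ in D]+[1e-3*(p-.1)]),[.05,.3,.4,.4,.05,0,0,.2,0])
                             ~~~~~~~~^^^^^^^^^^^^^^^^^^^^^^^^^^^^^^^^^^^^^^^^^^^^^^^^^^^^^^^^^^^^^
ValueError: setting an array element with a sequence. The requested array has an inhomogeneous shape after 1 dimensions. The detected shape was (10,) + inhomogeneous part.
```

```bash
sed -i 's/np.ravel(\[fk/np.concatenate([fk/; s/v=p$/v=p/' kin.py
python3 -c "
from kin import *
b=fit();print('err',b[0],b[1:3],b[3].as_euler('xyz',degrees=True));print(b[4].round(4),b[5])"
```

```text
err 6.233935182305157e-16 (-1, -1) [ 2.54444375e-14  0.00000000e+00 -9.00000000e+01]
[-0.000e+00  1.988e-01  6.016e-01  4.636e-01  0.000e+00 -1.000e-04
 -1.917e-01  3.560e-01  1.000e-04] 3.9327016761459e-06
```

```bash
cat >> kin.py <<'E'
B=fit();P=B[4]
def FK(q,**k):
    r=fk(q,P,-1,-1,**k);return (r[0],r[1]*B[3])+tuple(r[2:])
def pose(psi,al,flip=0,phi=0):
    "tool z at azimuth psi, al deg below horizontal; tool y horizontal (flip: half turn), then turned phi about tool z"
    z=E("ZY",[psi,al]).apply([1,0,0]);y=np.array([-np.sin(np.radians(psi)),np.cos(np.radians(psi)),0])*(-1 if flip else 1)
    return Ro.from_matrix(np.c_[np.cross(y,z),y,z])*E("z",phi)
def ik(x,R,q0,tries=8,seed=0):
    rng=np.random.default_rng(seed);best=[]
    lo,hi=LIM[:,0]+1,LIM[:,1]-1
    for k in range(tries):
        s=np.clip(q0,lo,hi) if k==0 else rng.uniform(lo,hi)
        r=least_squares(lambda q:np.r_[(FK(q)[0]-x)*10,(R.inv()*FK(q)[1]).as_rotvec()],s,bounds=(lo,hi),x_scale=30,max_nfev=60)
        if r.cost<1e-6:
            if not any(np.abs(r.x-b).max()<2 for b in best):best.append(r.x)
            if k==0:break
    return best
E
cat > scan.py <<'E'
from kin import *
q0=load()[-1][0]
c=np.array([.4795,-.412,.067])
for al in(20,35):
  for psi in range(-90,271,30):
    for flip in(0,1):
      R=pose(psi,al,flip);S=ik(c-R.apply([0,0,1])*.008,R,q0,10)
      for q in S[:2]:
        x,_,wr,el=FK(q,pts=True);print(al,psi,flip,q.round(0),"wr",wr.round(2),"el",el.round(2))
E
time python3 scan.py
```

```text
20 -30 0 [ -77.   39.  -46. -131.  -67.   86.] wr [ 0.18 -0.24  0.19] el [ 0.08 -0.37  0.67]
20 -30 1 [ -77.   39.  -46. -131.  -67.  -94.] wr [ 0.18 -0.24  0.19] el [ 0.08 -0.37  0.67]
20 0 0 [-73.  36. -22. -93. -64.  56.] wr [ 0.14 -0.41  0.19] el [ 0.1  -0.34  0.69]
20 0 1 [ -73.   36.  -22.  -93.  -64. -124.] wr [ 0.14 -0.41  0.19] el [ 0.1  -0.34  0.69]
20 30 0 [-67.  42.  -2. -71. -81.  44.] wr [ 0.18 -0.58  0.19] el [ 0.16 -0.37  0.65]
20 30 1 [ -67.   42.   -2.  -71.  -81. -136.] wr [ 0.18 -0.58  0.19] el [ 0.16 -0.37  0.65]
20 60 0 [ -59.   51.   18.  -57. -101.   42.] wr [ 0.31 -0.71  0.19] el [ 0.24 -0.4   0.58]
20 60 1 [ -59.   51.   18.  -57. -101. -138.] wr [ 0.31 -0.71  0.19] el [ 0.24 -0.4   0.58]
20 90 0 [ -49.   59.   35.  -46. -120.   46.] wr [ 0.48 -0.75  0.19] el [ 0.34 -0.39  0.51]
20 90 1 [ -49.   59.   35.  -46. -120. -134.] wr [ 0.48 -0.75  0.19] el [ 0.34 -0.39  0.51]
20 120 0 [ -37.   66.   45.  -30. -133.   60.] wr [ 0.65 -0.71  0.19] el [ 0.44 -0.33  0.45]
20 120 1 [ -37.   66.   45.  -30. -133. -120.] wr [ 0.65 -0.71  0.19] el [ 0.44 -0.33  0.45]
20 150
[... 1864 characters left out ...]
  0.28] el [ 0.46 -0.22  0.52]
35 150 1 [ -25.   58.   29.   -4. -115.  -94.] wr [ 0.74 -0.56  0.28] el [ 0.46 -0.22  0.52]
35 180 0 [ -16.   54.   12.   13. -102.  102.] wr [ 0.78 -0.41  0.28] el [ 0.47 -0.13  0.55]
35 180 1 [ -16.   54.   12.   13. -102.  -78.] wr [ 0.78 -0.41  0.28] el [ 0.47 -0.13  0.55]
35 210 0 [ -7.  46. -11.  30. -82. 109.] wr [ 0.74 -0.26  0.28] el [ 0.43 -0.06  0.61]
35 210 1 [ -7.  46. -11.  30. -82. -71.] wr [ 0.74 -0.26  0.28] el [ 0.43 -0.06  0.61]
35 240 0 [ -4.  37. -38.  56. -63. 106.] wr [ 0.63 -0.15  0.28] el [ 0.36 -0.03  0.68]
35 240 1 [ -4.  37. -38.  56. -63. -74.] wr [ 0.63 -0.15  0.28] el [ 0.36 -0.03  0.68]
real	0m12.265s
user	0m12.803s
sys	0m0.044s
```

```bash
cat > plan.py <<'E'
from kin import *
def rows(wps,q0,x0,R0):
    "relative moves (row units) from each waypoint to the next, with IK check"
    for x,R in wps:
        x=np.array(x,float);d=R0.inv().apply(x-x0)/.1;w=(R0.inv()*R).as_rotvec()/(np.pi/2)
        S=ik(x,R,q0,1);print("d",d.round(3),"rot",w.round(3),"->",x.round(3),"q",S[0].round(0) if S else "NO IK",FK(S[0],pts=True)[2].round(2) if S else "")
        if S:q0=S[0]
        x0,R0=x,R
E
cat > p1.py <<'E'
from plan import *
from plant import ctrl
o=ctrl.get_obs();R0=E("xyz",o["orientation"]);psi=83.3;c=np.array([.4795,-.412,.067])
R=pose(psi,25);z=R.apply([0,0,1]);g=c-z*.008
print(g,R.as_euler("xyz",degrees=True))
rows([((.46,-.17,.32),pose(130,25)),((.46,-.26,.30),pose(106,25)),((.47,-.34,.28),R),((.47,-.42,.25),R),((.465,-.49,.18),R),(g-z*.1,R),(g,R)],o["joint_pos"],o["tool_pos"],R0)
print("carry");cc=np.array([.515,-.069,0]);A=E("z",-6.7)
q=ik(g,R,o["joint_pos"],1)[0]
t=cc+A.apply([-.035,.02,.155])
rows([(g+[0,0,.09],R),(g+[0,0,.18],R),(g+[0,.1,.18],R),(g+[0,.2,.18],R),(g+[0,.3,.18],R),(t-z*.008+[0,0,.06],R)]+[(t-z*.008+[0,0,.06],pose(psi,25,0,f)) for f in(35,70)]+[(t-z*.008,pose(psi,25,0,f)) for f in(105,130,140)],q,g,R)
E
python3 p1.py
```

```text
[ 0.47865408 -0.41920095  0.07038095] [-180.    65.   -96.7]
d [ 0.358  0.512 -0.213] rot [0.245 0.006 0.111] -> [ 0.46 -0.17  0.32] q [ -21.   35.   22.  -37. -132.   50.] [ 0.67 -0.42  0.47]
d [ 0.473  0.579 -0.54 ] rot [ 0.242 -0.     0.113] -> [ 0.46 -0.26  0.3 ] q [ -36.   36.   24.  -44. -127.   41.] [ 0.55 -0.57  0.45]
d [ 0.518  0.124 -0.637] rot [0.229 0.    0.107] -> [ 0.47 -0.34  0.28] q [ -48.   37.   24.  -51. -119.   33.] [ 0.43 -0.66  0.43]
d [ 0.608 -0.093 -0.593] rot [0. 0. 0.] -> [ 0.47 -0.42  0.25] q [ -52.   44.   34.  -50. -123.   33.] [ 0.43 -0.74  0.4 ]
d [ 0.931 -0.032 -0.34 ] rot [0. 0. 0.] -> [ 0.465 -0.49   0.18 ] q [ -54.   53.   42.  -48. -125.   36.] [ 0.43 -0.81  0.33]
d [ 0.69  -0.053  0.115] rot [0. 0. 0.] -> [ 0.468 -0.509  0.113] q [ -54.   58.   44.  -46. -123.   39.] [ 0.43 -0.83  0.26]
d [ 0. -0.  1.] rot [0. 0. 0.] -> [ 0.479 -0.419  0.07 ] q [ -50.   55.   29.  -45. -112.   45.] [ 0.44 -0.74  0.22]
carry
d [-0.816  0.    -0.38 ] rot [0. 0. 0.] -> [ 0.479 -0.419  0.16 ] q [ -51.   49.   31.  -47. -118.   39.] [ 0.44 -0.74  0.31]
d [-0.816  0.   
[... 510 characters left out ...]
rot [0. 0. 0.] -> [ 0.482 -0.052  0.218] q [-30.  25.  -6. -57. -95.  37.] [ 0.44 -0.37  0.37]
d [0. 0. 0.] rot [-0.     0.     0.389] -> [ 0.482 -0.052  0.218] q [-30.  25.  -6. -57. -95.   2.] [ 0.44 -0.37  0.37]
d [0. 0. 0.] rot [-0.    -0.     0.389] -> [ 0.482 -0.052  0.218] q [-30.  25.  -6. -57. -95. -33.] [ 0.44 -0.37  0.37]
d [ 0.186 -0.511  0.254] rot [ 0.    -0.     0.389] -> [ 0.482 -0.052  0.158] q [-30.  30.  -8. -57. -91. -62.] [ 0.44 -0.37  0.31]
d [0. 0. 0.] rot [0.    0.    0.278] -> [ 0.482 -0.052  0.158] q [-30.  30.  -8. -57. -91. -87.] [ 0.44 -0.37  0.31]
d [0. 0. 0.] rot [0.    0.    0.111] -> [ 0.482 -0.052  0.158] q [-30.  30.  -8. -57. -91. -97.] [ 0.44 -0.37  0.31]
```

```bash
L="python3 log.py"
python3 -m creep '[{"grip":0,"delta_pos":[0.36,0.51,-0.21],"rotation":[0.245,0.006,0.111]},{"grip":0,"delta_pos":[0.36,0.51,-0.21],"rotation":[0.245,0.006,0.111]},{"grip":0,"delta_pos":[0.36,0.51,-0.21],"rotation":[0.245,0.006,0.111]},{"grip":0,"delta_pos":[0.36,0.51,-0.21],"rotation":[0.245,0.006,0.111]}]'>/dev/null; $L
python3 -m creep '[{"grip":0,"delta_pos":[0.47,0.58,-0.54],"rotation":[0.242,0,0.113]},{"grip":0,"delta_pos":[0.47,0.58,-0.54],"rotation":[0.242,0,0.113]},{"grip":0,"delta_pos":[0.47,0.58,-0.54],"rotation":[0.242,0,0.113]},{"grip":0,"delta_pos":[0.47,0.58,-0.54],"rotation":[0.242,0,0.113]}]'>/dev/null; $L
python3 -m creep '[{"grip":0,"delta_pos":[0.52,0.12,-0.64],"rotation":[0.229,0,0.107]},{"grip":0,"delta_pos":[0.52,0.12,-0.64],"rotation":[0.229,0,0.107]},{"grip":0,"delta_pos":[0.52,0.12,-0.64],"rotation":[0.229,0,0.107]},{"grip":0,"delta_pos":[0.52,0.12,-0.64],"rotation":[0.229,0,0.107]}]'>/dev/null; $L
python3 -m creep '[{"grip":0,"delta_pos":[0.61,-0.09,-0.59],"rotation":[0,0,0]},{"grip":0,"delta_pos":[0.61,-0.09,-0.59],"rotation":[0,0,0]},{"grip":0,"delta_pos":[0.61,-0.09,-0.59],"rotation":[0,0,0]}]'>/dev/null; $L
python3 -m creep '[{"grip":0,"delta_pos":[0.93,-0.03,-0.34],"rotation":[0,0,0]},{"grip":0,"delta_pos":[0.93,-0.03,-0.34],"rotation":[0,0,0]},{"grip":0,"delta_pos":[0.93,-0.03,-0.34],"rotation":[0,0,0]}]'>/dev/null; $L
sed -i '/^print("carry")/,$d' p1.py; sed -i 's/^rows.*/rows([(g-z*.1,R),(g,R)],o["joint_pos"],o["tool_pos"],R0)/' p1.py; python3 p1.py
```

```text
3.5 [ -21.1   34.5   22.   -36.6 -131.9   50.2] [ 0.459  -0.1727  0.3265] [-178.9   63.9  -49.4] F [-0.4  0.1  1. ] 0.0876
3.9 [ -36.5   35.6   23.8  -44.4 -127.1   41.4] [ 0.4587 -0.2625  0.3067] [-178.3   64.3  -72.9] F [-0.6 -0.6  1.5] 0.0873
4.3 [ -48.3   36.3   24.3  -51.5 -119.3   33.1] [ 0.4698 -0.3414  0.2871] [-178.    64.6  -95.1] F [-0.3  0.7  0.8] 0.0874
4.6 [ -51.6   44.1   34.2  -50.6 -123.6   33.5] [ 0.4714 -0.4215  0.2533] [-178.5   64.8  -95.2] F [ 0.4  0.6 -2.2] 0.0873
4.9 [ -54.2   53.3   42.   -48.6 -125.1   36.2] [ 0.4666 -0.4902  0.1772] [-179.4   65.3  -96. ] F [-1.   1.7 -3.2] 0.0874
[ 0.47865408 -0.41920095  0.07038095] [-180.    65.   -96.7]
d [ 0.665 -0.034  0.1  ] rot [-0.     0.004  0.003] -> [ 0.468 -0.509  0.113] q [ -54.   58.   44.  -46. -123.   39.] [ 0.43 -0.83  0.26]
d [ 0. -0.  1.] rot [0. 0. 0.] -> [ 0.479 -0.419  0.07 ] q [ -50.   55.   29.  -45. -112.   45.] [ 0.44 -0.74  0.22]
```

```bash
L="python3 log.py"
python3 -m creep '[{"grip":0,"delta_pos":[0.3,-0.05,0.05],"rotation":[0,0,0]},{"grip":0,"delta_pos":[0.69,-0.05,0.11],"rotation":[0,0,0]},{"grip":0,"delta_pos":[0.69,-0.05,0.11],"rotation":[0,0,0]},{"grip":0,"delta_pos":[0.69,-0.05,0.11],"rotation":[0,0,0]}]'>/dev/null; $L
python3 p1.py
python3 - <<'E'
from plant import ctrl
import cv2,numpy as np
a=ctrl.snapshot("wrist")["color"];b=ctrl.snapshot("top")["color"]
b=cv2.resize(b[120:300,340:480],None,fx=400/180,fy=400/180)
cv2.imwrite("pics/w1.png",np.hstack([cv2.resize(a,(480,300)),b[:300]])[:,:,::-1])
E
```

```text
5.3 [ -54.4   57.9   44.   -46.9 -123.1   39.3] [ 0.4716 -0.5092  0.12  ] [-178.2   64.8  -94.9] F [-0.8  0.1  1.4] 0.0876
[ 0.47865408 -0.41920095  0.07038095] [-180.    65.   -96.7]
d [0.068 0.036 0.028] rot [-0.002 -0.002  0.009] -> [ 0.468 -0.509  0.113] q [ -54.   58.   44.  -46. -123.   39.] [ 0.43 -0.83  0.26]
d [ 0. -0.  1.] rot [0. 0. 0.] -> [ 0.479 -0.419  0.07 ] q [ -50.   55.   29.  -45. -112.   45.] [ 0.44 -0.74  0.22]
```

View pics/w1.png

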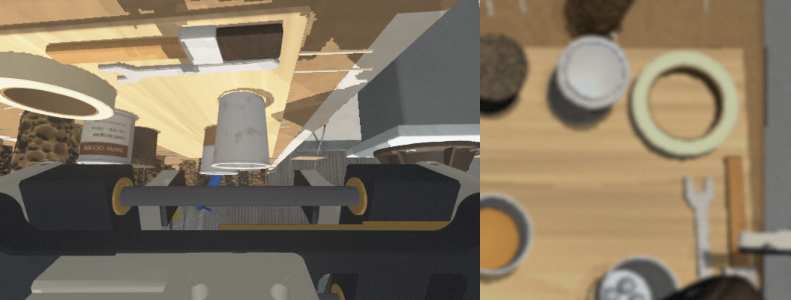

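The wrist view shows the cup centred between the fingers (cup at column 241, fingers at 165 and 315). Advancing.

```bash
L="python3 log.py"
python3 -m creep '[{"grip":0,"delta_pos":[0.07,0.04,0.25],"rotation":[0,0,0.01]},{"grip":0,"delta_pos":[0.07,0.04,0.5],"rotation":[0,0,0.01]},{"grip":0,"delta_pos":[0.07,0.04,0.75],"rotation":[0,0,0.01]},{"grip":0,"delta_pos":[0.07,0.04,1.0],"rotation":[0,0,0.01]},{"grip":0,"delta_pos":[0.07,0.04,1.0],"rotation":[0,0,0.01]}]'; $L;python3 p1.py
```

```text
clock: 5.9
tool_pos: [0.4786, -0.4206, 0.0726]
orientation: [-179.9, 64.8, -96.8]
force: [-0.5, -0.2, -0.1]
opening: 0.0877
gripper_force: 0.0
5.9 [ -50.3   54.7   29.2  -45.3 -112.2   44.9] [ 0.4786 -0.4206  0.0726] [-179.9   64.8  -96.8] F [-0.5 -0.2 -0.1] 0.0877
[ 0.47865408 -0.41920095  0.07038095] [-180.    65.   -96.7]
d [ 0.017 -0.003 -0.978] rot [-0.003 -0.002 -0.   ] -> [ 0.468 -0.509  0.113] q [ -54.   58.   44.  -46. -123.   39.] [ 0.43 -0.83  0.26]
d [ 0. -0.  1.] rot [0. 0. 0.] -> [ 0.479 -0.419  0.07 ] q [ -50.   55.   29.  -45. -112.   45.] [ 0.44 -0.74  0.22]
```

Right on target. Close the gripper, then lift.

```bash
L="python3 log.py"
python3 -m creep '[{"grip":1,"delta_pos":[0,0,0],"rotation":[0,0,0]},{"grip":1,"delta_pos":[0,0,0],"rotation":[0,0,0]},{"grip":1,"delta_pos":[0,0,0],"rotation":[0,0,0]},{"grip":1,"delta_pos":[0,0,0],"rotation":[0,0,0]},{"grip":1,"delta_pos":[0,0,0],"rotation":[0,0,0]}]'
python3 -m creep '[{"grip":1,"delta_pos":[0,0,0],"rotation":[0,0,0]},{"grip":1,"delta_pos":[0,0,0],"rotation":[0,0,0]},{"grip":1,"delta_pos":[0,0,0],"rotation":[0,0,0]},{"grip":1,"delta_pos":[0,0,0],"rotation":[0,0,0]}]'; $L
python3 -m creep '[{"grip":1,"delta_pos":[-0.16,0,-0.08],"rotation":[0,0,0]},{"grip":1,"delta_pos":[-0.4,0,-0.19],"rotation":[0,0,0]},{"grip":1,"delta_pos":[-0.82,0,-0.38],"rotation":[0,0,0]},{"grip":1,"delta_pos":[-0.82,0,-0.38],"rotation":[0,0,0]}]';$L
python3 - <<'E'
from plant import ctrl
import cv2,numpy as np
a=ctrl.snapshot("scene")["color"];b=ctrl.snapshot("top")["color"]
f=lambda im:cv2.resize(im,None,fx=2,fy=2)
cv2.imwrite("pics/l1.png",np.hstack([f(a[150:330,230:430]),f(b[140:320,310:490])])[:,:,::-1])
E
```

```text
clock: 6.4
tool_pos: [0.4775, -0.4241, 0.0711]
orientation: [-179.9, 64.8, -97.0]
force: [3.3, -1.3, 6.8]
opening: 0.0654
gripper_force: 29.5
clock: 6.8
tool_pos: [0.4775, -0.424, 0.0711]
orientation: [-179.9, 64.8, -97.0]
force: [2.1, -1.3, 6.7]
opening: 0.0655
gripper_force: 29.5
6.8 [ -50.5   54.9   29.5  -45.3 -112.3   44.9] [ 0.4775 -0.424   0.0711] [-179.9   64.8  -97. ] F [ 2.1 -1.3  6.7] 0.0655
clock: 7.2
tool_pos: [0.4782, -0.4256, 0.1691]
orientation: [-179.0, 64.3, -96.1]
force: [0.1, -0.0, 0.2]
opening: 0.0658
gripper_force: 29.8
7.2 [ -50.9   48.7   31.5  -47.5 -117.8   39.1] [ 0.4782 -0.4256  0.1691] [-179.    64.3  -96.1] F [ 0.1 -0.   0.2] 0.0658
```

View pics/l1.png

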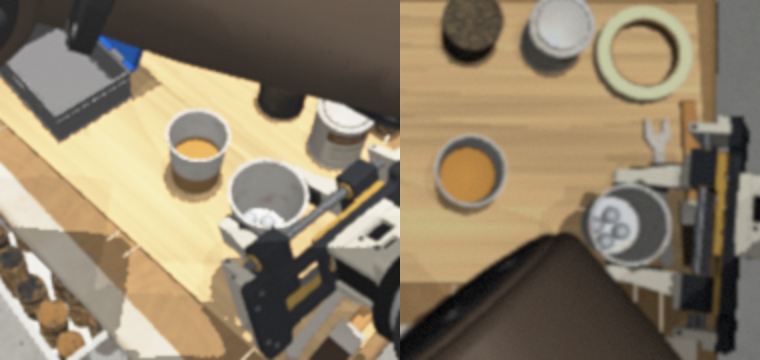

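The cup is gripped (opening 65.5 mm) and lifted upright, with the balls inside. Carrying it over the ochre cup to the case.

```bash
L="python3 log.py"
python3 -m creep '[{"grip":1,"delta_pos":[-0.41,0,-0.19],"rotation":[0,0,0]},{"grip":1,"delta_pos":[-0.82,0,-0.38],"rotation":[0,0,0]},{"grip":1,"delta_pos":[-0.82,0,-0.38],"rotation":[0,0,0]}]'>/dev/null;$L
python3 -m creep '[{"grip":1,"delta_pos":[-0.14,0.04,0.3],"rotation":[0,0,0]},{"grip":1,"delta_pos":[-0.28,0.08,0.6],"rotation":[0,0,0]},{"grip":1,"delta_pos":[-0.42,0.12,0.9],"rotation":[0,0,0]}]'>/dev/null;$L
python3 -m creep '[{"grip":1,"delta_pos":[-0.14,0.04,0.3],"rotation":[0,0,0]},{"grip":1,"delta_pos":[-0.28,0.08,0.6],"rotation":[0,0,0]},{"grip":1,"delta_pos":[-0.42,0.12,0.9],"rotation":[0,0,0]}]'>/dev/null;$L
python3 -m creep '[{"grip":1,"delta_pos":[-0.14,0.04,0.3],"rotation":[0,0,0]},{"grip":1,"delta_pos":[-0.28,0.08,0.6],"rotation":[0,0,0]},{"grip":1,"delta_pos":[-0.42,0.12,0.9],"rotation":[0,0,0]},{"grip":1,"delta_pos":[-0.42,0.12,0.9],"rotation":[0,0,0]}]'>/dev/null;$L
cat > p2.py <<'E'
from plan import *
from plant import ctrl
o=ctrl.get_obs();R0=E("xyz",o["orientation"]);psi=83.3
R=pose(psi,25);z=R.apply([0,0,1]);A=E("z",-6.7);cc=np.array([.515,-.069,0])
t=cc+A.apply([-.035,.02,.155])-z*.008
for f in(0,60,90,110,120,130,140):
    Q=pose(psi,25,0,f);ax=(Q*R.inv()).apply([0,0,1]);m=t+z*.008+ax*.027;lo=-np.array([0,0,1])+ax*ax[2];lo/=max(np.linalg.norm(lo),1e-9)
    print(f,"tilt",np.degrees(np.arccos(ax[2])).round(0),"mouth in case",A.inv().apply(m-cc).round(3),"low rim",A.inv().apply(m+lo*.035-cc).round(3))
rows([(t+[0,0,.06],R)]+[(t+[0,0,.06],pose(psi,25,0,f)) for f in(35,70)],o["joint_pos"],o["tool_pos"],R0)
E
python3 p2.py
```

```text
7.6 [ -51.4   44.1   35.1  -50.9 -123.6   32.2] [ 0.4777 -0.4242  0.2578] [-179.2   64.4  -96.3] F [-0.3 -0.7  0. ] 0.0655
7.9 [ -46.7   37.4   20.7  -50.6 -115.5   35. ] [ 0.4773 -0.3214  0.2503] [179.7  64.9 -97.4] F [ 0.6  0.1 -1.9] 0.0653
8.2 [ -41.3   31.2    9.5  -52.1 -108.4   35.8] [ 0.4777 -0.2211  0.2504] [179.7  64.9 -97.3] F [ 1.2 -0.1 -1.4] 0.0658
8.6 [ -34.8   25.5    0.2  -54.9 -101.6   35.2] [ 0.4778 -0.1189  0.2512] [179.8  65.  -97.1] F [ 1.1  0.3 -2.1] 0.0657
0 tilt 0.0 mouth in case [-0.035  0.02   0.182] low rim [-0.035  0.02   0.182]
60 tilt 54.0 mouth in case [-0.014  0.015  0.171] low rim [0.006 0.01  0.143]
90 tilt 80.0 mouth in case [-0.011  0.01   0.16 ] low rim [-0.005  0.007  0.125]
110 tilt 96.0 mouth in case [-0.012  0.006  0.152] low rim [-0.015  0.008  0.117]
120 tilt 103.0 mouth in case [-0.014  0.004  0.149] low rim [-0.02   0.009  0.115]
130 tilt 110.0 mouth in case [-0.016  0.003  0.146] low rim [-0.025  0.011  0.113]
140 tilt 117.0 mouth in case [-0.019  0.002  0.143] low rim [-0.03   0.014  0.112]
d [0.015 0.041 0.743] rot [-0.002 -0.    -0.002] -> [ 0.482 -0.052  0.218] q [-30.  25.  -6. -57. -95.  37.] [ 0.44 -0.37  0.37]
d [0. 0. 0.] rot [-0.     0.     0.389] -> [ 0.482 -0.052  0.218] q [-30.  25.  -6. -57. -95.   2.] [ 0.44 -0.37  0.37]
d [0. 0. 0.] rot [-0.    -0.     0.389] -> [ 0.482 -0.052  0.218] q [-30.  25.  -6. -57. -95. -33.] [ 0.44 -0.37  0.37]
```

```bash
L="python3 log.py"
python3 -m creep '[{"grip":1,"delta_pos":[0,0.01,0.25],"rotation":[0,0,0]},{"grip":1,"delta_pos":[0.01,0.03,0.5],"rotation":[0,0,0]},{"grip":1,"delta_pos":[0.01,0.04,0.74],"rotation":[0,0,0]},{"grip":1,"delta_pos":[0.01,0.04,0.74],"rotation":[0,0,0]}]'>/dev/null;$L
python3 -m creep '[{"grip":1,"delta_pos":[0,0,0],"rotation":[0,0,0.09]},{"grip":1,"delta_pos":[0,0,0],"rotation":[0,0,0.18]},{"grip":1,"delta_pos":[0,0,0],"rotation":[0,0,0.27]},{"grip":1,"delta_pos":[0,0,0],"rotation":[0,0,0.36]},{"grip":1,"delta_pos":[0,0,0],"rotation":[0,0,0.39]}]'>/dev/null;$L
python3 -m creep '[{"grip":1,"delta_pos":[0,0,0],"rotation":[0,0,0.09]},{"grip":1,"delta_pos":[0,0,0],"rotation":[0,0,0.18]},{"grip":1,"delta_pos":[0,0,0],"rotation":[0,0,0.27]},{"grip":1,"delta_pos":[0,0,0],"rotation":[0,0,0.36]},{"grip":1,"delta_pos":[0,0,0],"rotation":[0,0,0.39]}]'>/dev/null;$L
python3 -m creep '[{"grip":1,"delta_pos":[0.06,-0.17,0.08],"rotation":[0,0,0.04]},{"grip":1,"delta_pos":[0.12,-0.34,0.17],"rotation":[0,0,0.08]},{"grip":1,"delta_pos":[0.19,-0.51,0.25],"rotation":[0,0,0.12]},{"grip":1,"delta_pos":[0.19,-0.51,0.25],"rotation":[0,0,0.16]},{"grip":1,"delta_pos":[0.19,-0.51,0.25],"rotation":[0,0,0.17]}]'>/dev/null;$L
python3 -m creep '[{"grip":1,"delta_pos":[0,0,0],"rotation":[0,0,0.05]},{"grip":1,"delta_pos":[0,0,0],"rotation":[0,0,0.10]},{"grip":1,"delta_pos":[0,0,0],"rotation":[0,0,0.15]},{"grip":1,"delta_pos":[0,0,0],"rotation":[0,0,0.2]},{"grip":1,"delta_pos":[0,0,0],"rotation":[0,0,0.25]}]'>/dev/null;$L
python3 -m creep '[{"grip":1,"delta_pos":[0,0,0],"rotation":[0,0,0.08]},{"grip":1,"delta_pos":[0,0,0],"rotation":[0,0,0.16]},{"grip":1,"delta_pos":[0,0,0],"rotation":[0,0,0.25]},{"grip":1,"delta_pos":[0,0,0],"rotation":[0,0,0.32]},{"grip":1,"delta_pos":[0,0,0],"rotation":[0,0,0.32]}]'>/dev/null;$L
python3 -m creep '[{"grip":1,"delta_pos":[0,0,0],"rotation":[0,0,0]},{"grip":1,"delta_pos":[0,0,0],"rotation":[0,0,0]},{"grip":1,"delta_pos":[0,0,0],"rotation":[0,0,0]},{"grip":1,"delta_pos":[0,0,0],"rotation":[0,0,0]},{"grip":1,"delta_pos":[0,0,0],"rotation":[0,0,0]}]'>/dev/null;$L
python3 - <<'E'
from plant import ctrl
import cv2,numpy as np
a=ctrl.snapshot("scene")["color"];b=ctrl.snapshot("top")["color"]
f=lambda im:cv2.resize(im,None,fx=2,fy=2)
cv2.imwrite("pics/pour.png",np.hstack([f(a[90:290,190:390]),f(b[120:320,180:380])])[:,:,::-1])
E
```

```text
9.0 [-29.8  25.1  -5.8 -56.9 -94.9  37.2] [ 0.4818 -0.0537  0.2172] [179.5  65.  -97.5] F [ 0.7  0.9 -1.2] 0.0657
9.5 [-30.   25.1  -5.6 -56.8 -95.    1.8] [ 0.4826 -0.0567  0.2181] [ 129.    47.5 -156.3] F [-0.9 -0.6 -0.9] 0.0655
10.0 [-30.   25.1  -5.6 -56.8 -95.  -33.3] [ 0.4826 -0.0567  0.2181] [ 116.5   17.5 -178.5] F [ 0.5 -0.7 -1.2] 0.0654
10.5 [-29.9  30.3  -7.6 -56.6 -91.  -42.5] [ 0.4814 -0.0562  0.1561] [115.1   3.7 174.7] F [-0.2  0.6 -2.2] 0.0651
11.0 [-29.9  30.2  -7.6 -56.6 -91.1 -65.1] [ 0.4819 -0.0565  0.1577] [116.3 -16.5 165. ] F [ 0.4 -0.8 -1.7] 0.0655
11.5 [-29.9  30.1  -7.5 -56.6 -91.1 -93.8] [ 0.4819 -0.0564  0.1578] [124.5 -41.4 148.5] F [-0.3 -0.4 -0.9] 0.0654
12.0 [-29.9  30.1  -7.5 -56.6 -91.1 -93.7] [ 0.482  -0.0563  0.1582] [124.4 -41.3 148.6] F [ 0.3 -0.6 -1. ] 0.0653
```

View pics/pour.png

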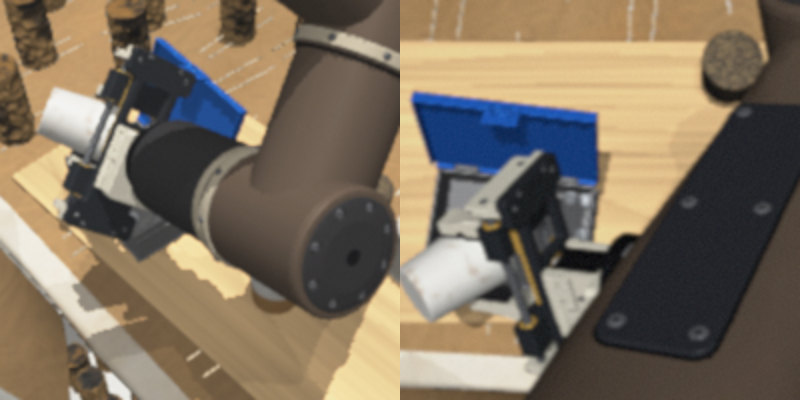

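The pour pose looks right: the cup is inverted over the tub, and balls seem to show at the tub's right end, near (580,215). I'm tipping it a little further, raising it, and rolling back before checking.

```bash
L="python3 log.py"
python3 -m creep '[{"grip":1,"delta_pos":[0,0,0],"rotation":[0,0,0.08]},{"grip":1,"delta_pos":[0,0,0],"rotation":[0,0,0.16]},{"grip":1,"delta_pos":[0,0,0],"rotation":[0,0,0.22]},{"grip":1,"delta_pos":[0,0,0],"rotation":[0,0,0.22]},{"grip":1,"delta_pos":[0,0,0],"rotation":[0,0,0.22]}]'>/dev/null;$L
python3 -m creep '[{"grip":1,"delta_pos":[0.2,0.1,-0.1],"rotation":[0,0,0]},{"grip":1,"delta_pos":[0.47,0.27,-0.25],"rotation":[0,0,0]},{"grip":1,"delta_pos":[0.47,0.27,-0.25],"rotation":[0,0,0]}]'>/dev/null;$L
python3 -m creep '[{"grip":1,"delta_pos":[0,0,0],"rotation":[0,0,-0.45]},{"grip":1,"delta_pos":[0,0,0],"rotation":[0,0,-0.45]},{"grip":1,"delta_pos":[0,0,0],"rotation":[0,0,-0.45]},{"grip":1,"delta_pos":[0,0,0],"rotation":[0,0,-0.45]},{"grip":1,"delta_pos":[0,0,0],"rotation":[0,0,-0.45]}]'>/dev/null;$L
python3 -m creep '[{"grip":1,"delta_pos":[0,0,0],"rotation":[0,0,-0.45]},{"grip":1,"delta_pos":[0,0,0],"rotation":[0,0,-0.45]},{"grip":1,"delta_pos":[0,0,0],"rotation":[0,0,-0.45]},{"grip":1,"delta_pos":[0,0,0],"rotation":[0,0,-0.45]},{"grip":1,"delta_pos":[0,0,0],"rotation":[0,0,-0.45]}]'>/dev/null;$L
python3 -m creep '[{"grip":1,"delta_pos":[0,0,0],"rotation":[0,0,-0.45]},{"grip":1,"delta_pos":[0,0,0],"rotation":[0,0,-0.45]},{"grip":1,"delta_pos":[0,0,0],"rotation":[0,0,-0.45]},{"grip":1,"delta_pos":[0,0,0],"rotation":[0,0,-0.45]},{"grip":1,"delta_pos":[0,0,0],"rotation":[0,0,-0.45]}]'>/dev/null;$L
cat > p3.py <<'E'
from plan import *
from plant import ctrl
o=ctrl.get_obs();R0=E("xyz",o["orientation"]);R=pose(83.3,25)
g=np.array([.4785,-.4235,.0725])
rows([((.479,-.12,.25),R),(g+[0,0,.18],R),(g+[0,0,.01],R),(g,R)],o["joint_pos"],o["tool_pos"],R0)
E
python3 p3.py
```

```text
12.6 [ -29.9   30.1   -7.5  -56.6  -91.1 -113.4] [ 0.482  -0.0564  0.1582] [139.6 -56.1 128.6] F [-0.3  0.  -1.3] 0.0657
12.9 [ -29.7   25.1   -4.8  -57.   -95.  -119.6] [ 0.4897 -0.0577  0.2213] [139.4 -55.7 128.9] F [-0.7 -0.5 -1.2] 0.0658
13.4 [-29.8  25.4  -5.1 -57.  -94.9 -78.6] [ 0.488  -0.0568  0.2172] [117.5 -23.1 161.4] F [ 0.9 -1.  -2.4] 0.0654
13.9 [-29.8  25.4  -5.1 -57.  -94.9 -38.1] [ 0.488  -0.0568  0.2172] [115.9  13.4 179.3] F [-0.2  0.1 -1.2] 0.0656
14.4 [-29.8  25.4  -5.1 -57.  -94.9   2.4] [ 0.488  -0.0568  0.2172] [ 129.5   48.1 -155.5] F [-0.3 -0.2 -0.9] 0.0654
d [-0.014  0.025 -0.717] rot [-0.004 -0.    -0.387] -> [ 0.479 -0.12   0.25 ] q [ -35.   26.    0.  -55. -102.   35.] [ 0.44 -0.44  0.4 ]
d [ 1.251 -0.349 -2.743] rot [0. 0. 0.] -> [ 0.478 -0.424  0.252] q [ -51.   45.   35.  -51. -124.   32.] [ 0.44 -0.74  0.4 ]
d [ 1.541 -0.     0.718] rot [0. 0. 0.] -> [ 0.478 -0.424  0.082] q [ -50.   54.   30.  -45. -113.   44.] [ 0.44 -0.74  0.23]
d [ 0.091 -0.     0.042] rot [0. 0. 0.] -> [ 0.478 -0.424  0.072] q [ -50.   55.   30.  -45. -113.   45.] [ 0.44 -0.74  0.22]
```

```bash
L="python3 log.py"
python3 -m creep '[{"grip":1,"delta_pos":[-0.01,0.02,-0.35],"rotation":[0,0,-0.387]},{"grip":1,"delta_pos":[-0.01,0.02,-0.72],"rotation":[0,0,-0.387]},{"grip":1,"delta_pos":[-0.01,0.02,-0.72],"rotation":[0,0,-0.387]},{"grip":1,"delta_pos":[-0.01,0.02,-0.72],"rotation":[0,0,-0.387]},{"grip":1,"delta_pos":[-0.01,0.02,-0.72],"rotation":[0,0,-0.387]}]'>/dev/null;$L
python3 -m creep '[{"grip":1,"delta_pos":[0.42,-0.12,-0.91],"rotation":[0,0,0]},{"grip":1,"delta_pos":[0.42,-0.12,-0.91],"rotation":[0,0,0]},{"grip":1,"delta_pos":[0.42,-0.12,-0.91],"rotation":[0,0,0]}]'>/dev/null;$L
python3 -m creep '[{"grip":1,"delta_pos":[0.42,-0.12,-0.91],"rotation":[0,0,0]},{"grip":1,"delta_pos":[0.42,-0.12,-0.91],"rotation":[0,0,0]},{"grip":1,"delta_pos":[0.42,-0.12,-0.91],"rotation":[0,0,0]}]'>/dev/null;$L
python3 -m creep '[{"grip":1,"delta_pos":[0.42,-0.12,-0.91],"rotation":[0,0,0]},{"grip":1,"delta_pos":[0.42,-0.12,-0.91],"rotation":[0,0,0]},{"grip":1,"delta_pos":[0.42,-0.12,-0.91],"rotation":[0,0,0]},{"grip":1,"delta_pos":[0.42,-0.12,-0.91],"rotation":[0,0,0]}]'>/dev/null;$L
python3 p3.py
python3 - <<'E'
from plant import ctrl
import cv2,numpy as np
a=ctrl.snapshot("scene")["color"];b=ctrl.snapshot("top")["color"]
f=lambda im,k:cv2.resize(im,None,fx=k,fy=k)
cv2.imwrite("pics/after.png",np.vstack([f(b[140:290,170:450],2.5)[:375,:700],f(a[150:240,200:375],4)[:220,:700]])[:,:,::-1])
E
```

```text
14.9 [ -34.9   25.7    0.3  -54.8 -101.5   35.2] [ 0.4791 -0.1208  0.2497] [179.8  64.9 -97.3] F [-0.7  0.7 -0.7] 0.066
15.2 [ -41.5   31.5    9.9  -52.  -108.5   35.3] [ 0.4782 -0.2261  0.2488] [178.7  64.8 -98.6] F [ 0.6  0.7 -1.5] 0.0653
15.5 [ -47.    37.8   21.2  -50.5 -115.7   34.5] [ 0.4771 -0.327   0.2488] [178.6  64.8 -98.7] F [ 0.3 -0.3 -0.6] 0.0658
15.9 [ -51.5   44.7   34.9  -51.  -123.6   31.8] [ 0.4771 -0.424   0.2498] [178.9  65.  -98.4] F [ 0.1  0.7 -0.6] 0.0658
d [-1.275  0.369  2.735] rot [-0.004 -0.    -0.008] -> [ 0.479 -0.12   0.25 ] q [ -35.   26.    0.  -55. -102.   35.] [ 0.44 -0.44  0.4 ]
d [ 1.251 -0.349 -2.743] rot [0. 0. 0.] -> [ 0.478 -0.424  0.252] q [ -51.   45.   35.  -51. -124.   32.] [ 0.44 -0.74  0.4 ]
d [ 1.541 -0.     0.718] rot [0. 0. 0.] -> [ 0.478 -0.424  0.082] q [ -50.   54.   30.  -45. -113.   44.] [ 0.44 -0.74  0.23]
d [ 0.091 -0.     0.042] rot [0. 0. 0.] -> [ 0.478 -0.424  0.072] q [ -50.   55.   30.  -45. -113.   45.] [ 0.44 -0.74  0.22]
```

View pics/after.png

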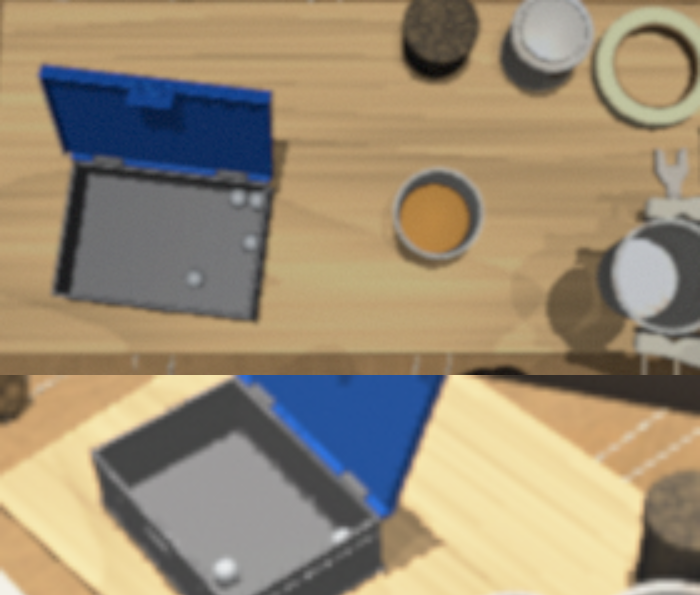

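All four balls lie in the tub, at (238,197), (257,200), (250,242) and (194,279), and the cup is empty. Setting the cup down where it came from.

```bash
L="python3 log.py"
python3 -m creep '[{"grip":1,"delta_pos":[0.38,-0.01,0.18],"rotation":[0,0,-0.008]},{"grip":1,"delta_pos":[0.76,-0.01,0.36],"rotation":[0,0,-0.008]},{"grip":1,"delta_pos":[0.76,-0.01,0.36],"rotation":[0,0,-0.008]}]'>/dev/null;$L
python3 -m creep '[{"grip":1,"delta_pos":[0.3,0,0.14],"rotation":[0,0,0]},{"grip":1,"delta_pos":[0.5,0,0.23],"rotation":[0,0,0]},{"grip":1,"delta_pos":[0.7,0,0.33],"rotation":[0,0,0]},{"grip":1,"delta_pos":[0.7,0,0.33],"rotation":[0,0,0]},{"grip":1,"delta_pos":[0.7,0,0.33],"rotation":[0,0,0]}]'>/dev/null;$L
python3 p3.py
```

```text
16.3 [ -50.7   49.2   31.   -47.8 -117.9   39.2] [ 0.4773 -0.4195  0.1627] [179.8  65.3 -97.1] F [-0.3  0.5 -1.9] 0.0655
16.8 [ -50.5   53.7   29.7  -45.7 -113.4   44.1] [ 0.4784 -0.423   0.0903] [-179.3   64.9  -96.2] F [ 0.3 -0.8  0.1] 0.0653
d [-2.724  0.348  2.047] rot [-0.003 -0.001  0.002] -> [ 0.479 -0.12   0.25 ] q [ -35.   26.    0.  -55. -102.   35.] [ 0.44 -0.44  0.4 ]
d [ 1.251 -0.349 -2.743] rot [0. 0. 0.] -> [ 0.478 -0.424  0.252] q [ -51.   45.   35.  -51. -124.   32.] [ 0.44 -0.74  0.4 ]
d [ 1.541 -0.     0.718] rot [0. 0. 0.] -> [ 0.478 -0.424  0.082] q [ -50.   54.   30.  -45. -113.   44.] [ 0.44 -0.74  0.23]
d [ 0.091 -0.     0.042] rot [0. 0. 0.] -> [ 0.478 -0.424  0.072] q [ -50.   55.   30.  -45. -113.   45.] [ 0.44 -0.74  0.22]
```

```bash
L="python3 log.py"
python3 -m creep '[{"grip":1,"delta_pos":[0.05,0,0.02],"rotation":[0,0,0]},{"grip":1,"delta_pos":[0.1,0,0.05],"rotation":[0,0,0]},{"grip":1,"delta_pos":[0.15,0,0.07],"rotation":[0,0,0]},{"grip":1,"delta_pos":[0.15,0,0.07],"rotation":[0,0,0]},{"grip":1,"delta_pos":[0.15,0,0.07],"rotation":[0,0,0]}]';$L
python3 -m creep '[{"grip":1,"delta_pos":[0.01,0,0.01],"rotation":[0,0,0]},{"grip":1,"delta_pos":[0.02,0,0.01],"rotation":[0,0,0]},{"grip":1,"delta_pos":[0.02,0,0.01],"rotation":[0,0,0]}]';$L
```

```text
clock: 17.3
tool_pos: [0.4783, -0.4231, 0.0734]
orientation: [-179.2, 64.9, -96.2]
force: [0.5, 0.6, -0.7]
opening: 0.0656
gripper_force: 29.8
17.3 [ -50.5   54.8   29.5  -45.4 -112.4   45.1] [ 0.4783 -0.4231  0.0734] [-179.2   64.9  -96.2] F [ 0.5  0.6 -0.7] 0.0656
clock: 17.6
tool_pos: [0.4785, -0.4231, 0.0714]
orientation: [-179.2, 64.9, -96.1]
force: [-0.1, 0.7, -0.1]
opening: 0.0656
gripper_force: 29.8
17.6 [ -50.4   54.9   29.5  -45.3 -112.3   45.2] [ 0.4785 -0.4231  0.0714] [-179.2   64.9  -96.1] F [-0.1  0.7 -0.1] 0.0656
```

```bash
L="python3 log.py"
python3 -m creep '[{"grip":1,"delta_pos":[0.01,0,0.005],"rotation":[0,0,0]},{"grip":1,"delta_pos":[0.01,0,0.005],"rotation":[0,0,0]}]' | grep -E "tool_pos|force:"
python3 -m creep '[{"grip":1,"delta_pos":[0.01,0,0.005],"rotation":[0,0,0]},{"grip":1,"delta_pos":[0.01,0,0.005],"rotation":[0,0,0]}]'| grep -E "tool_pos|force:"
```

```text
tool_pos: [0.4785, -0.4231, 0.0712]
force: [1.2, -0.5, 4.7]
gripper_force: 29.5
tool_pos: [0.4785, -0.423, 0.0711]
force: [1.2, -0.2, 9.6]
gripper_force: 29.2
```

The cup is on the board (contact force about 10 N). Release and back off.

```bash
L="python3 log.py"
python3 -m creep '[{"grip":0,"delta_pos":[-0.01,0,-0.005],"rotation":[0,0,0]},{"grip":0,"delta_pos":[-0.01,0,-0.005],"rotation":[0,0,0]},{"grip":0,"delta_pos":[-0.01,0,-0.005],"rotation":[0,0,0]},{"grip":0,"delta_pos":[-0.01,0,-0.005],"rotation":[0,0,0]},{"grip":0,"delta_pos":[-0.01,0,-0.005],"rotation":[0,0,0]}]' | grep -E "open|force:"
python3 -m creep '[{"grip":0,"delta_pos":[0,0,-0.2],"rotation":[0,0,0]},{"grip":0,"delta_pos":[0,0,-0.5],"rotation":[0,0,0]},{"grip":0,"delta_pos":[0,0,-1],"rotation":[0,0,0]},{"grip":0,"delta_pos":[0,0,-1],"rotation":[0,0,0]}]' | grep -E "open|force:"
python3 -m creep '[{"grip":0,"delta_pos":[-0.9,0,-0.42],"rotation":[0,0,0]},{"grip":0,"delta_pos":[-0.9,0,-0.42],"rotation":[0,0,0]},{"grip":0,"delta_pos":[-0.9,0,-0.42],"rotation":[0,0,0]}]' >/dev/null; $L
cat > p4.py <<'E'
from plan import *
from plant import ctrl
from scipy.spatial.transform import Slerp
o=ctrl.get_obs();R0=E("xyz",o["orientation"]);x0=np.array(o["tool_pos"])
A=E("z",-6.7);cc=np.array([.515,-.069,0])
for fl in(0,1):
    R=pose(-6.7,90,fl);n=(R0.inv()*R).magnitude();print("flip",fl,np.degrees(n))
    k=int(np.ceil(n/.68));x1=np.array([.50,-.20,.33]);x2=cc+A.apply([.14,0,.28])
    s=Slerp([0,1],Ro.concatenate([R0,R]))
    W=[(x0+(x1-x0)*i/4,s(min(1,i/k))) for i in range(1,5)]+[(x1+(x2-x1)*i/3,R) for i in(1,2,3)]
    rows(W,o["joint_pos"],x0,R0)
E
python3 p4.py
```

```text
force: [0.2, -0.6, -0.7]
opening: 0.0872
gripper_force: 0.0
force: [0.1, 1.2, -0.3]
opening: 0.0875
gripper_force: 0.0
19.2 [ -55.4   52.8   47.8  -50.7 -129.1   32. ] [ 0.467  -0.515   0.2199] [-178.1   64.2  -95.2] F [-0.  -0.5  2. ] 0.0872
flip 0 106.66765628983326
d [-0.592  0.009  0.593] rot [0.183 0.188 0.296] -> [ 0.475 -0.436  0.247] q [ -50.   32.   21.  -41. -100.   10.] [ 0.37 -0.67  0.5 ]
d [-0.627  0.44   0.341] rot [0.183 0.188 0.296] -> [ 0.484 -0.357  0.275] q [-33.  15.   2. -24. -76. -31.] [ 0.39 -0.47  0.6 ]
d [-0.398  0.738  0.011] rot [0.183 0.188 0.296] -> [ 0.492 -0.279  0.302] q [-10.   8.  -9.  -0. -73. -87.] [ 0.49 -0.28  0.66]
d [ 0.01   0.792 -0.275] rot [0. 0. 0.] -> [ 0.5  -0.2   0.33] q [ -1.   5.  -9.  -0. -76. -96.] [ 0.5  -0.2   0.69]
d [-0.465  0.44   0.167] rot [ 0. -0. -0.] -> [ 0.551 -0.162  0.313] q [   3.    9.   -6.    0.  -75. -100.] [ 0.55 -0.16  0.67]
d [-0.465  0.44   0.167] rot [0. 0. 0.] -> [ 0.603 -0.124  0.297] q [   7.   13.   -3.    0.  -74. -103.] [ 0.6  -0.12  0.65]
d [-0.465  0.44   0.167] rot [0. 0. 0.] -> [ 0.654 -0.085  0.28 ] 
[... 267 characters left out ...]
 -0.294] -> [ 0.484 -0.357  0.275] q [-27.  25.  14. -14. -97.  84.] [ 0.54 -0.49  0.6 ]
d [-0.411 -0.73   0.018] rot [-0.187  0.182 -0.294] -> [ 0.492 -0.279  0.302] q [-10.   8.  -9.  -0. -73.  93.] [ 0.49 -0.28  0.66]
d [-0.01  -0.792 -0.275] rot [0. 0. 0.] -> [ 0.5  -0.2   0.33] q [ -1.   5.  -9.  -0. -76.  84.] [ 0.5  -0.2   0.69]
d [ 0.465 -0.44   0.167] rot [-0. -0. -0.] -> [ 0.551 -0.162  0.313] q [  3.   9.  -6.   0. -75.  80.] [ 0.55 -0.16  0.67]
d [ 0.465 -0.44   0.167] rot [0. 0. 0.] -> [ 0.603 -0.124  0.297] q [  7.  13.  -3.   0. -74.  77.] [ 0.6  -0.12  0.65]
d [ 0.465 -0.44   0.167] rot [0. 0. 0.] -> [ 0.654 -0.085  0.28 ] q [  9.  18.   1.   0. -73.  74.] [ 0.65 -0.09  0.64]
```

```bash
L="python3 log.py"
python3 -m creep '[{"grip":1,"delta_pos":[-0.59,0.01,0.59],"rotation":[-0.187,0.182,-0.294]},{"grip":1,"delta_pos":[-0.59,0.01,0.59],"rotation":[-0.187,0.182,-0.294]},{"grip":1,"delta_pos":[-0.59,0.01,0.59],"rotation":[-0.187,0.182,-0.294]},{"grip":1,"delta_pos":[-0.59,0.01,0.59],"rotation":[-0.187,0.182,-0.294]},{"grip":1,"delta_pos":[-0.59,0.01,0.59],"rotation":[-0.187,0.182,-0.294]}]' >/dev/null; $L
python3 -m creep '[{"grip":1,"delta_pos":[-0.63,-0.43,0.35],"rotation":[-0.187,0.182,-0.294]},{"grip":1,"delta_pos":[-0.63,-0.43,0.35],"rotation":[-0.187,0.182,-0.294]},{"grip":1,"delta_pos":[-0.63,-0.43,0.35],"rotation":[-0.187,0.182,-0.294]},{"grip":1,"delta_pos":[-0.63,-0.43,0.35],"rotation":[-0.187,0.182,-0.294]},{"grip":1,"delta_pos":[-0.63,-0.43,0.35],"rotation":[-0.187,0.182,-0.294]}]' >/dev/null; $L
python3 -m creep '[{"grip":1,"delta_pos":[-0.41,-0.73,0.02],"rotation":[-0.187,0.182,-0.294]},{"grip":1,"delta_pos":[-0.41,-0.73,0.02],"rotation":[-0.187,0.182,-0.294]},{"grip":1,"delta_pos":[-0.41,-0.73,0.02],"rotation":[-0.187,0.182,-0.294]},{"grip":1,"delta_pos":[-0.41,-0.73,0.02],"rotation":[-0.187,0.182,-0.294]},{"grip":1,"delta_pos":[-0.41,-0.73,0.02],"rotation":[-0.187,0.182,-0.294]}]' >/dev/null; $L
python3 -m creep '[{"grip":1,"delta_pos":[-0.01,-0.79,-0.28],"rotation":[0,0,0]},{"grip":1,"delta_pos":[-0.01,-0.79,-0.28],"rotation":[0,0,0]},{"grip":1,"delta_pos":[-0.01,-0.79,-0.28],"rotation":[0,0,0]}]' >/dev/null; $L
python3 -m creep '[{"grip":1,"delta_pos":[0.93,-0.88,0],"rotation":[0,0,0]},{"grip":1,"delta_pos":[0.93,-0.88,0],"rotation":[0,0,0]},{"grip":1,"delta_pos":[0.93,-0.88,0],"rotation":[0,0,0]},{"grip":1,"delta_pos":[0.93,-0.88,0],"rotation":[0,0,0]}]' >/dev/null; $L
cat > p5.py <<'E'
from plan import *
from plant import ctrl
o=ctrl.get_obs();A=E("z",-6.7);cc=np.array([.515,-.069,0])
c=A.inv().apply(np.array(o["tool_pos"])-cc);print(o["clock"],"tip in case frame (x,y,world z)",c.round(4)-[0,0,ctrl.finger_overhang],"ori err",(E("xyz",o["orientation"]).inv()*pose(-6.7,90,1)).as_rotvec().round(3)/1.5708,"F",A.inv().apply(o["force"]).round(1),"open",o["opening"])
E
python3 p5.py
```

```text
19.7 [ -41.6   41.4   33.5  -30.1 -117.4   63.9] [ 0.477  -0.433   0.2427] [-162.6   43.   -55.3] F [-0.1  0.8  1.3] 0.0532
20.2 [-27.2  25.8  13.8 -14.9 -96.9  84.5] [ 0.484  -0.3548  0.2703] [-166.5   20.   -30.9] F [-0.8  0.7  0.7] 0.0133
20.7 [-10.    8.8  -8.4  -0.8 -73.2  93.6] [ 0.4906 -0.2768  0.297 ] [-179.2    0.4   -6.7] F [ 0.3 -1.2 -0.3] 0.0004
21.0 [ -1.4   5.6  -8.2  -1.  -76.5  84.7] [ 0.5012 -0.1979  0.3273] [-179.1    0.5   -6.9] F [-0.4  0.7  1.1] 0.0004
21.4 [  6.1  13.6   1.   -1.  -78.   77.3] [ 0.6052 -0.1221  0.3234] [-179.2    0.8   -6.9] F [-0.6 -0.7 -0.9] 0.0007
21.4 tip in case frame (x,y,world z) [ 0.0958 -0.0422  0.3014] ori err [-0.00954927  0.00891266 -0.00190985] F [-0.5 -0.8 -0.9] open 0.0007450393349478978
```

Run:
```python
from h import *
s=pickle.load(open("top.pkl","rb"));A=Ro.from_euler("z",-6.7,degrees=True);cc=np.array([.515,-.069,0])
print("obs",[(u/2.85+170,v/2.85+140) for u,v in[(47,76),(310,105)]])
for t in(1.7,1.8,1.9,2.0,2.1):
    d=np.array([-np.cos(t),0,np.sin(t)]);n=np.array([np.sin(t),0,np.cos(t)])
    for nn in(0,.0035): print(t,nn,[w2px(s,cc+A.apply([.058,y,.062]+.117*d+n*nn))[0].round(1) for y in(.084,-.084)],"edge x,z",(np.array([.058,0,.062])+.117*d).round(3))
```

```text
obs [(186.49122807017545, 166.66666666666666), (278.7719298245614, 176.8421052631579)]
1.7 0 [array([183.5, 183.9]), array([278. , 195.1])] edge x,z [0.073 0.    0.178]
1.7 0.0035 [array([183.9, 182. ]), array([278.3, 193.2])] edge x,z [0.073 0.    0.178]
1.8 0 [array([184.9, 177.8]), array([278.9, 188.9])] edge x,z [0.085 0.    0.176]
1.8 0.0035 [array([185.4, 176. ]), array([279.2, 187.1])] edge x,z [0.085 0.    0.176]
1.9 0 [array([186.5, 172. ]), array([279.9, 183.1])] edge x,z [0.096 0.    0.173]
1.9 0.0035 [array([187. , 170.4]), array([280.2, 181.4])] edge x,z [0.096 0.    0.173]
2.0 0 [array([188.2, 166.7]), array([280.9, 177.7])] edge x,z [0.107 0.    0.168]
2.0 0.0035 [array([188.7, 165.2]), array([281.1, 176.1])] edge x,z [0.107 0.    0.168]
2.1 0 [array([190. , 161.9]), array([281.8, 172.8])] edge x,z [0.117 0.    0.163]
2.1 0.0035 [array([190.5, 160.5]), array([282.1, 171.4])] edge x,z [0.117 0.    0.163]
```

The lid angle is about 1.98 rad, so its free edge is at case x≈0.107, z≈0.169. I'm descending behind it.

```bash
python3 -m creep '[{"grip":1,"delta_pos":[0.54,-0.42,0],"rotation":[-0.01,0.009,0]},{"grip":1,"delta_pos":[0.54,-0.42,0],"rotation":[-0.01,0.009,0]},{"grip":1,"delta_pos":[0.54,-0.42,0],"rotation":[-0.01,0.009,0]},{"grip":1,"delta_pos":[0.54,-0.42,0],"rotation":[-0.01,0.009,0]}]' >/dev/null; python3 p5.py
python3 -m creep '[{"grip":1,"delta_pos":[0,0,0.4],"rotation":[0,0,0]},{"grip":1,"delta_pos":[0,0,0.78],"rotation":[0,0,0]},{"grip":1,"delta_pos":[0,0,0.78],"rotation":[0,0,0]},{"grip":1,"delta_pos":[0,0,0.78],"rotation":[0,0,0]}]' >/dev/null; python3 p5.py
```

```text
21.8 tip in case frame (x,y,world z) [ 0.1476 -0.0026  0.303 ] ori err [ 0.00127324 -0.00127324 -0.00190985] F [-0.2 -0.3 -0.4] open 0.0006323459616479528
22.2 tip in case frame (x,y,world z) [ 0.148  -0.0028  0.2273] ori err [ 0.00190985 -0.00318309 -0.00063662] F [0.3 0.3 1.3] open 0.00021426436089191684
```

```bash
python3 -m creep '[{"grip":1,"delta_pos":[0,0,0.4],"rotation":[0,0,0]},{"grip":1,"delta_pos":[0,0,0.82],"rotation":[0,0,0]},{"grip":1,"delta_pos":[0,0,0.82],"rotation":[0,0,0]},{"grip":1,"delta_pos":[0,0,0.82],"rotation":[0,0,0]}]' >/dev/null; python3 p5.py
python3 -m creep '[{"grip":1,"delta_pos":[-0.1,0,0],"rotation":[0,0,0]},{"grip":1,"delta_pos":[-0.2,0,0],"rotation":[0,0,0]},{"grip":1,"delta_pos":[-0.3,0,0],"rotation":[0,0,0]},{"grip":1,"delta_pos":[-0.4,0,0],"rotation":[0,0,0]}]' >/dev/null; python3 p5.py
python3 -m creep '[{"grip":1,"delta_pos":[-0.1,0,0],"rotation":[0,0,0]},{"grip":1,"delta_pos":[-0.2,0,0],"rotation":[0,0,0]},{"grip":1,"delta_pos":[-0.3,0,0],"rotation":[0,0,0]},{"grip":1,"delta_pos":[-0.36,0,0],"rotation":[0,0,0]}]' >/dev/null; python3 p5.py
```

```text
22.6 tip in case frame (x,y,world z) [ 0.1499 -0.002   0.1472] ori err [ 0.00190985 -0.00509295  0.00063662] F [ 0.4 -0.4  0.9] open 0.0006537520782455309
23.0 tip in case frame (x,y,world z) [ 0.1088 -0.0014  0.1461] ori err [ 0.00127324 -0.00572956  0.00063662] F [1.6 0.4 2.4] open 0.0005983573714485448
23.4 tip in case frame (x,y,world z) [ 0.0716 -0.0017  0.1442] ori err [ 0.00127324 -0.00318309  0.00063662] F [ 1.4 -0.2  0.2] open 0.0005068774987279735
```

```bash
python3 -m creep '[{"grip":1,"delta_pos":[-0.16,0,0],"rotation":[0,0,0]},{"grip":1,"delta_pos":[-0.33,0,0],"rotation":[0,0,0]},{"grip":1,"delta_pos":[-0.45,0,0.04],"rotation":[0,0,0]},{"grip":1,"delta_pos":[-0.57,0,0.1],"rotation":[0,0,0]}]' >/dev/null; python3 p5.py
python3 -m creep '[{"grip":1,"delta_pos":[-0.1,0,0.09],"rotation":[0,0,0]},{"grip":1,"delta_pos":[-0.19,0,0.19],"rotation":[0,0,0]},{"grip":1,"delta_pos":[-0.26,0,0.31],"rotation":[0,0,0]},{"grip":1,"delta_pos":[-0.32,0,0.42],"rotation":[0,0,0]},{"grip":1,"delta_pos":[-0.32,0,0.42],"rotation":[0,0,0]}]' >/dev/null; python3 p5.py
python3 - <<'E'
from plant import ctrl
import cv2,numpy as np
a=ctrl.snapshot("scene")["color"];b=ctrl.snapshot("top")["color"]
f=lambda im:cv2.resize(im,None,fx=2,fy=2)
cv2.imwrite("pics/lid.png",np.hstack([f(a[90:290,190:390]),f(b[120:320,180:380])])[:,:,::-1])
E
```

```text
23.8 tip in case frame (x,y,world z) [ 0.0151 -0.0017  0.1338] ori err [ 0.00127324 -0.00381971  0.00063662] F [1.6 0.4 0.2] open 0.000380015334370319
24.3 tip in case frame (x,y,world z) [-0.0181 -0.0023  0.0902] ori err [ 0.00190985 -0.00127324  0.        ] F [-0.1 -0.7  0.4] open 0.0005604322142521751
```

View pics/lid.png

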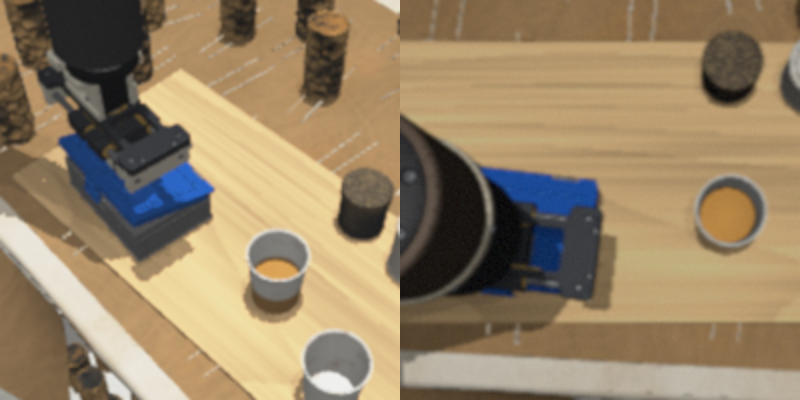

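The lid is swung most of the way over and nearly flat, and the cup is standing upright at (336,360). Now moving to the press point at the front edge.

```bash
python3 -m creep '[{"grip":1,"delta_pos":[-0.16,0,0.03],"rotation":[0,0,0]},{"grip":1,"delta_pos":[-0.32,0,0.06],"rotation":[0,0,0]},{"grip":1,"delta_pos":[-0.32,0,0.14],"rotation":[0,0,0]},{"grip":1,"delta_pos":[-0.32,0,0.18],"rotation":[0,0,0]},{"grip":1,"delta_pos":[-0.32,0,0.18],"rotation":[0,0,0]}]' >/dev/null; python3 p5.py
python3 -m creep '[{"grip":1,"delta_pos":[0,0,0.02],"rotation":[0,0,0]},{"grip":1,"delta_pos":[0,0,0.03],"rotation":[0,0,0]},{"grip":1,"delta_pos":[0,0,0.03],"rotation":[0,0,0]}]' >/dev/null; python3 p5.py
python3 -m creep '[{"grip":1,"delta_pos":[0,0,0.01],"rotation":[0,0,0]},{"grip":1,"delta_pos":[0,0,0.02],"rotation":[0,0,0]},{"grip":1,"delta_pos":[0,0,0.02],"rotation":[0,0,0]}]' >/dev/null; python3 p5.py
python3 -m creep '[{"grip":1,"delta_pos":[0,0,0.01],"rotation":[0,0,0]},{"grip":1,"delta_pos":[0,0,0.02],"rotation":[0,0,0]},{"grip":1,"delta_pos":[0,0,0.02],"rotation":[0,0,0]}]' >/dev/null; python3 p5.py
```

```text
24.9 tip in case frame (x,y,world z) [-0.0472 -0.0018  0.0732] ori err [ 0.00127324 -0.00381971  0.00063662] F [ 1.2 -0.7  0.7] open 0.0002037850652672879
25.2 tip in case frame (x,y,world z) [-0.0469 -0.0018  0.0713] ori err [ 0.00127324 -0.00445633  0.00063662] F [-3.4  0.3 10.2] open 0.0006428631768442856
25.5 tip in case frame (x,y,world z) [-0.0471 -0.0018  0.0694] ori err [ 0.00127324 -0.00445633  0.00063662] F [-2.8  1.2  6.3] open 0.0005991149393336655
25.8 tip in case frame (x,y,world z) [-0.0475 -0.0018  0.0664] ori err [ 0.00127324 -0.00381971  0.00063662] F [-0.6  0.4  0.2] open 0.000513174803730535
```

```bash
python3 -m creep '[{"grip":1,"delta_pos":[0,0,0.01],"rotation":[0,0,0]},{"grip":1,"delta_pos":[0,0,0.02],"rotation":[0,0,0]},{"grip":1,"delta_pos":[0,0,0.02],"rotation":[0,0,0]}]' >/dev/null; python3 p5.py
python3 -m creep '[{"grip":1,"delta_pos":[0,0,0.01],"rotation":[0,0,0]},{"grip":1,"delta_pos":[0,0,0.01],"rotation":[0,0,0]},{"grip":1,"delta_pos":[0,0,0.01],"rotation":[0,0,0]}]' >/dev/null; python3 p5.py
```

```text
26.1 tip in case frame (x,y,world z) [-0.0475 -0.0019  0.0655] ori err [ 0.00127324 -0.00381971  0.00063662] F [-5.   0.9 14.3] open 0.00025662109645590344
26.4 tip in case frame (x,y,world z) [-0.0474 -0.0019  0.0653] ori err [ 0.00127324 -0.00445633  0.00127324] F [-9.2  1.6 25.1] open 0.0004152854162246388
```

It bottomed out at the home height (0.0655), with force rising stiffly to 25 N. Retract and verify.

```bash
for i in 1; do
python3 -m creep '[{"grip":1,"delta_pos":[0,0,-0.1],"rotation":[0,0,0]},{"grip":1,"delta_pos":[0,0,-0.5],"rotation":[0,0,0]},{"grip":1,"delta_pos":[0,0,-1],"rotation":[0,0,0]},{"grip":1,"delta_pos":[0,0,-1],"rotation":[0,0,0]}]' >/dev/null
python3 -m creep '[{"grip":1,"delta_pos":[0.6,-0.8,-1],"rotation":[0,0,0]},{"grip":1,"delta_pos":[0.6,-0.8,-1],"rotation":[0,0,0]},{"grip":1,"delta_pos":[0.6,-0.8,-1],"rotation":[0,0,0]},{"grip":1,"delta_pos":[0.6,-0.8,-1],"rotation":[0,0,0]}]' >/dev/null
python3 -m creep '[{"grip":1,"delta_pos":[0.3,-1,-0.3],"rotation":[0,0,0]},{"grip":1,"delta_pos":[0.3,-1,-0.3],"rotation":[0,0,0]},{"grip":1,"delta_pos":[0.3,-1,-0.3],"rotation":[0,0,0]},{"grip":1,"delta_pos":[0.3,-1,-0.3],"rotation":[0,0,0]},{"grip":1,"delta_pos":[0.3,-1,-0.3],"rotation":[0,0,0]}]' >/dev/null; done; python3 p5.py
python3 - <<'E'
from plant import ctrl
import cv2,numpy as np
from h import w2px,Ro
a=ctrl.snapshot("scene");b=ctrl.snapshot("top")
A=Ro.from_euler("z",-6.7,degrees=True);cc=np.array([.515,-.069,0])
def dr(s):
    im=cv2.resize(s["color"],None,fx=4,fy=4,interpolation=cv2.INTER_CUBIC)
    for th,col in((0,(255,255,0)),(.05,(255,0,0))):
        for y in(-.084,.084):
            p=w2px(s,cc+A.apply([.058-.117*np.cos(th),y,.0655+.117*np.sin(th)]))[0];cv2.circle(im,tuple(int(v) for v in p*4+1.5),3,col,1)
    return im
A1=dr(a)[4*140:4*230,4*205:4*305];B1=dr(b)[4*180:4*280,4*180:4*280]
top=cv2.resize(b["color"][140:290,170:450],(800,200)) if 0 else cv2.resize(b["color"][140:290,170:450],None,fx=1.2,fy=1.2)
c=np.zeros((580,800,3),np.uint8);c[:360,:400]=A1;c[:400,400:]=B1;c[400:580,:336]=top
cv2.imwrite("pics/fin.png",c[:,:,::-1])
E
```

```text
27.7 tip in case frame (x,y,world z) [0.0402 0.1781 0.2927] ori err [ 0.00190985 -0.00254647  0.00063662] F [-0.3  0.  -0.3] open 0.0005603098925720981
```

View pics/fin.png

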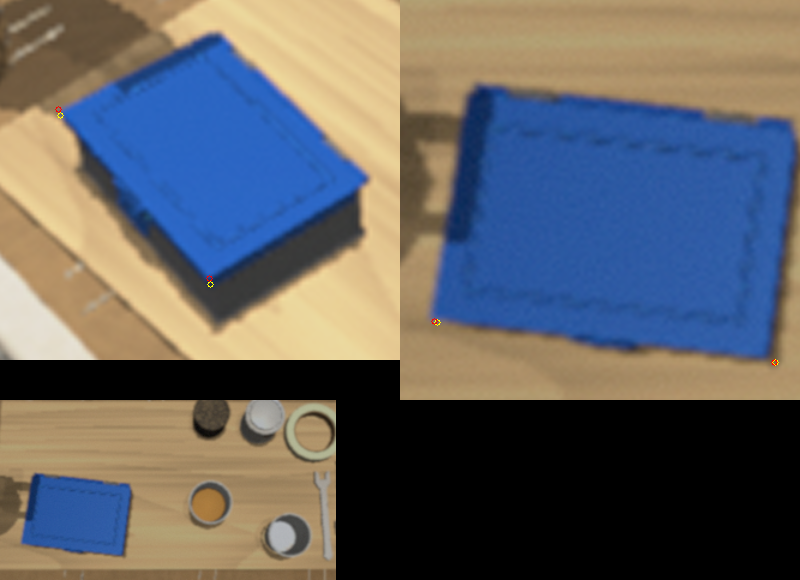

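The lid sits flat on the case. The press log agrees: resistance at 0.071, then no force at 0.0664, so it snapped home ahead of the finger. The cup stands upright and empty, and the bystanders haven't moved. Handing in.

```bash
python3 -c "
from plant import ctrl
print(ctrl.close_job())"
```

```text
the job is handed in; nothing more can be done
None
```

The job is handed in, though the hand-in gave no verdict: all four balls are in the case, the lid is pressed down and by the press forces snapped home, the empty white cup stands upright on the board, and the ochre cup, tin and pot look unmoved.

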